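Lock the pressure-vessel carrier with struck pins

TASK

Lock the cover of the pressure-vessel carrier: stand the loose headed pin in the empty guide hole and let go of it, then take the mallet and strike that pin down until its head sits fully home on the carrier, and after it strike the other, already fitted pin fully home too. Drive the pins with sharp blows of the held mallet, not by pushing them down with the gripper itself; finally stand the mallet back upright on its cork pad, and do not disturb the jar and the measuring cylinder.

Things in the scene. Friction and masses are not known exactly. Their poses are not given: they have to be found in the camera images.
- carrier_top (a point): centre of the flat top of the carrier, a fixed aluminium block 76 mm (own x) by 150 mm (own y) and 62 mm high; its top is at z = 62 mm. Pins sit 50 mm from this centre along its own y: the empty guide hole on the +y side, the fitted pin on the -y side. A steel boss 50 mm across and 16 mm high stands on the top between them. The carrier is turned by any angle about the vertical
- guide_mouth (a point): centre of the mouth of the empty guide hole in the carrier's top, at z = 62 mm: an upright round blind hole 21.5 mm across, sharp-edged, without chamfer, 60 mm deep. 33 mm down in it lies the top of a sprung steel follower on which an inserted pin comes to rest, its head then 25 mm above the carrier
- follower (a joint): depth in m by which the follower in the guide hole has been pushed down from its upper stop: 0 at the start, 0.025 when the inserted pin's head sits on the carrier; stiff (about 6 to 8 N) and it stays where it is driven. A blow on the inserted pin counts as one when the follower moves down faster than 0.08 m/s under the mallet
- loose_pin_center (a point): centre (half-way up, 41.5 mm above the foot) of the loose steel pin, which at the start stands upright on the bench on its foot: shank 20 mm in diameter and 58 mm long without chamfer, above it a round head 30 mm in diameter and 25 mm high; 83 mm in all, 0.16 kg; own z points up from foot to head
- loose_pin_foot (a point): middle of the flat foot of the loose pin, 41.5 mm below its centre
- loose_pin_collar (a point): centre of the underside of the loose pin's head, 58 mm above its foot: reaches the carrier's top when the pin is home
- loose_pin: the loose pin itself; origin at the middle of its foot, z up to the head
- set_pin_top (a point): middle of the top of the fitted pin's head (30 mm across, 25 mm high, same shape as the loose pin's); at z = 87 mm when it is home and up to 112 mm before
- set_pin (a joint): depth in m by which the fitted pin has been driven: 0 is 25 mm proud, 0.025 is home with its head on the carrier; starts between 0 and 0.007, stiff (about 6 to 8 N), stays where it is driven. A blow counts as one when the pin moves down faster than 0.08 m/s under the mallet
- mallet: two-faced mallet, 0.3 kg, standing on one face of its head on the cork pad. Origin at the middle of the lower face; z points up. The head is an upright cylinder 46 mm across and 66 mm high about the z axis; a wooden handle 22 mm wide and 26 mm high sticks out level along own -x, from 16 mm to 131 mm off the head's axis, its middle line 33 mm above the lower face
- mallet_grip (a point): point inside the mallet's handle, on its middle line, 65 mm from the head's axis (own -x) and 33 mm above the lower face; same axes as the mallet
- mallet_face (a point): middle of the lower face of the mallet's head, the one to strike with
- pad_top (a point): centre of the upper face of the fixed round cork pad, 84 mm across, its top at z = 6 mm
- jar: brown screw-cap jar, a bystander, 45 mm across and 87 mm high, origin under its centre; must stay where it stands
- measuring_cylinder: tall glass measuring cylinder on a blue foot, a bystander, foot 54 by 62 mm, tube 31 mm across, 191 mm high, origin under its centre; must stay where it stands
- carrier: the carrier block with its fitted pin; origin under its centre on the bench, same axes as the top centre
- block_heater: the fixed block heater, blue box 215 mm (own x) by 200 mm (own y), 90 mm high, with a cream cover frame up to 137 mm on it; origin under its centre, its front looks along own -x
- photometer: the fixed blue and grey photometer, 168 mm (own x) by 216 mm (own y), 146 mm high, origin under its centre, its front looks along own -x
Not all that is in view belongs to the job. Leave any green or red look-alike of the loose_pin alone.

How it is judged:
By the outcome, as a careful person would: the job done as asked, in the order asked, and still so for the second after the job is handed in, with the robot touching nothing.
It also fails if it takes over 64 s, if anything falls off the work surface, if the arm or the gripper's body presses on something with over 40 N, if the wrist force passes 120 N, or if a joint passes its speed limit or range.

ROBOT

A 6-joint arm with a two-finger parallel gripper is mounted at the origin on a cart in front of the work surface, level with it; the furniture and walls round the work are solid. World frame = base frame: x ahead of the robot, y to its left, z up, the work surface at z = 0. Lengths are in m, angles in rad, forces in N, time in s.
With the tool pointing down it reaches from about 0.35 to 0.85 m from the base axis. Payload 8.1 kg.
Tool frame: the origin (TCP) lies on the centre line of the jaws, within the pads' length; the fingertips stand robot.tips_ahead ahead of it and the grasp point (between the pads) lies 8 mm behind it (robot.tips_ahead is the distance from the TCP to the fingertips, in m); z points along the fingers, y is the direction in which the jaws open and shut (so a half turn about z gives the same grasp; the last joint's range is limited). The gripper opens to 93 mm and grips with 3 to 60 N. Pads are 15 mm wide; open, the fingers measure 128 mm over their backs; the gripper's body (75 mm by 188 mm) begins 65 mm behind the grasp point.
Start: joints at [1.15, 0.13, 1.488, -0, 1.523, -0.085], TCP at [0.198, 0.567, 0.23] pointing down, gripper open.
Joint ranges: [-2.96, 2.96], [-0.89, 2.26], [0.02, 2.5], [-1.34, 4.48], [0, 2.73], [-2.66, 2.66]. Speed limits (rad/s): [2.39, 2.39, 2.79, 3.14, 3.14, 3.14].

INTERFACE

Orientations are given as a rotation vector (axis times angle).
In Python, from plant import monitor, eyes, job, robot gives the robot as it stands.
- The arm moves only by the tool servo_tool, never from a script. Its argument "plan" is a list that holds one entry, the list of rows, each a list of 7 numbers: the closure, from -1 (fully open) to 1 (shut), so that 0 is half open, then the shift along the world's x, y, z in mm, then the turn, a rotation vector about the world's x, y, z in rad. In form: [[[hand, dx, dy, dz, ax, ay, az], ...]]. A call has 1 to 12 rows; each row shifts and turns the commanded pose from where the row before left it; what a row does not reach is not made up. A row lasts 1/10 s, in which the tool goes at most 50 mm and 8.59 degrees, less where a joint would pass 70% of its speed; a pose out of reach is approached as far as the arm can. A call with a gripper value outside its range is refused whole. The fingers move at their own pace and stop on an object; "force" is the grip in N (left out, the last holds). Time passes only in rows, so rows that do not move let the fingers close. It gives the time, the measured TCP pose, the force and the opening at its end, in the units of the state.
- monitor.read_state(): the state, without advancing time (a new reading comes with each control period).
- eyes.read_camera(name): name is "scene" or "top"; returns the picture (420x560x3 uint8, red, green, blue); there is no depth.
- eyes.camera_info(name): a dict with "mtx" (3x3 intrinsics, pixels), "R" (3x3) and "t" (3): a world point X has camera coordinates R X + t. Camera axes: x right, y down, z forward; pixel columns grow to the right and rows downward; lengths in m; the calibration is good to about 2 mm. A picture is of the moment at which its call begins. camera_info takes no time and is no camera call.
- job.close_job(): hands the job in, once; it reports no verdict.
The state is a dict: "t": time; "q": joint angles; "dq": joint speeds; "joint_torque": joint torques, N m; "tool_pos": TCP position; "orientation": TCP orientation; "force": force on the tool from outside, world axes, zero at the start; "wrist_torque": the same for the moment, N m; "opening": finger opening in m.
Only numpy, scipy, OpenCV 4.12 (cv2) and the standard library are available. Lean on these libraries where they do the work, as an engineer would, in place of code of your own. Each camera call takes 0.05 s, during which the arm holds its last target. There are 200 camera calls.

## Working session

There is one attempt and no reset: what is moved stays moved. The work goes in short steps, Python scripts to look and compute and a tool call to move; the robot and the scene stay as the last step left them, time stands still between calls to the robot, and variables do not carry over. Pictures are saved under pics/ and viewed, about 8 in all and at most 12, crops included, and the job is handed in when it is done.

Besides the shell and the picture viewer there is one more tool, called by a JSON object that holds its "name" and its "arguments", one argument or row to a line. servo_tool: Moves the arm, as the interface text tells. Its arguments: {"type":"object","properties":{"plan":{"type":"array"},"force":{"type":"number"}},"required":["plan"]}

```bash
mkdir -p pics; ls; python3 - <<'E'
from plant import monitor, eyes, job, robot
import cv2
print(monitor.read_state(), robot.tips_ahead)
for n in ("scene","top"):
    im=eyes.read_camera(n); cv2.imwrite(f"pics/{n}0.png",im[:,:,::-1]); i=eyes.camera_info(n)
    print(n,i["mtx"],i["R"],i["t"],-i["R"].T@i["t"])
E
```

```text
pics
{'t': 0.0, 'q': array([ 1.14962366e+00,  1.31183440e-01,  1.48924459e+00, -1.76638341e-05,
        1.52301317e+00, -8.54357067e-02]), 'dq': array([-1.00304698e-03,  1.60761959e-03,  3.41461690e-05, -4.02180454e-04,
       -6.79833677e-04,  1.10367696e-03]), 'joint_torque': array([ 1.78539438e-03, -5.59855950e+01, -4.91760314e+01,  7.69760530e-02,
        3.55485664e-02, -1.41029614e-04]), 'tool_pos': array([0.19746112, 0.56600062, 0.22859318]), 'orientation': array([-5.24824901e-01, -3.09699081e+00,  2.81757510e-03]), 'force': array([ 0.36656979,  0.65828228, -0.73237724]), 'wrist_torque': array([-0.04870437, -0.01416543, -0.03119646]), 'opening': 0.09251012898238163} 0.011
scene [[483.89952231   0.         279.40982098]
 [  0.         483.89952231 207.85085043]
 [  0.           0.           1.        ]] [[ 0.87480674 -0.48406205 -0.01992722]
 [-0.30578637 -0.51978485 -0.79769569]
 [ 0.37577634  0.70392304 -0.60273086]] [-0.32155196  0.31539857  0.990651  ] [ 0.0054772  -0.68905376  0.84228038]
top [[401.35497891   0.         280.21356802]
 [  0.         401.35497891 205.89357957]
 [  0.           0.           1.        ]] [[ 1.34104343e-02 -9.99906690e-01  2.60239996e-03]
 [-9.88938256e-01 -1.36477357e-02 -1.47698562e-01]
 [ 1.47720297e-01 -5.92911014e-04 -9.89029000e-01]] [0.19563092 0.4943703  0.96791062] [0.34329816 0.20293358 1.02980035]
```

View pics/scene0.png

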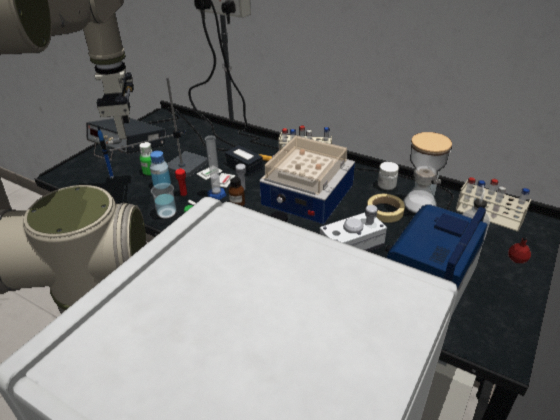

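View pics/top0.png

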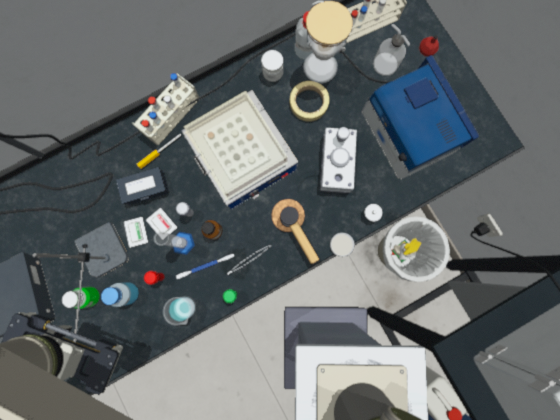

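```bash
python3 - <<'E'
import cv2,numpy as np
t=cv2.imread("pics/top0.png"); s=cv2.imread("pics/scene0.png")
a=cv2.resize(t[120:280,140:400],None,fx=3,fy=3,interpolation=cv2.INTER_CUBIC)
cv2.imwrite("pics/c1.png",a)
b=cv2.resize(s[120:250,130:400],None,fx=2.9,fy=2.9,interpolation=cv2.INTER_CUBIC)
cv2.imwrite("pics/c2.png",b)
E
```

```text
(no output)
```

View pics/c1.png

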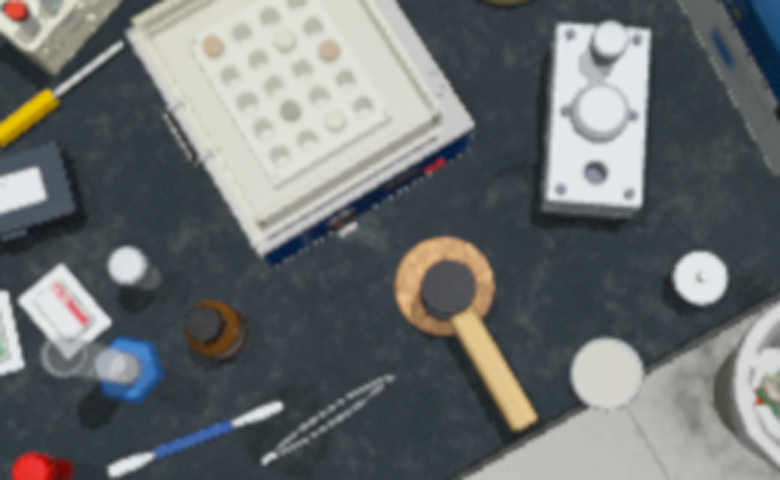

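View pics/c2.png

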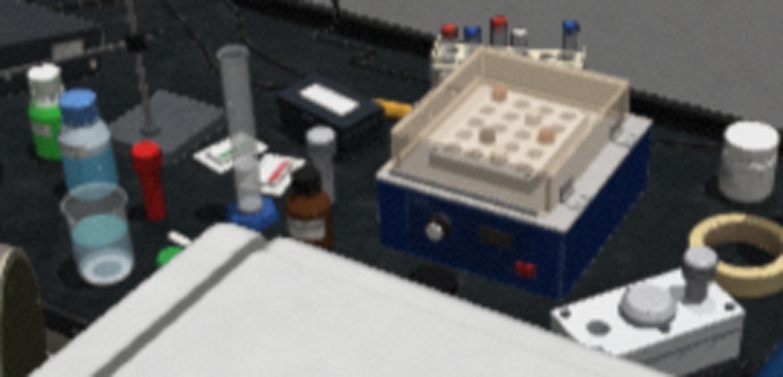

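```bash
cat > h.py <<'E'
import cv2,numpy as np
from plant import monitor, eyes, job, robot
def ray(n,uv,z):
    i=eyes.camera_info(n);R,t=i["R"],i["t"];c=-R.T@t
    d=R.T@np.linalg.inv(i["mtx"])@np.array([uv[0],uv[1],1.]);return c+d*(z-c[2])/d[2]
def proj(n,X):
    i=eyes.camera_info(n);p=i["mtx"]@(i["R"]@np.asarray(X,float)+i["t"]);return p[:2]/p[2]
def tri(a,b):
    A=[];B=[]
    for n,uv in(("top",a),("scene",b)):
        i=eyes.camera_info(n);R,t=i["R"],i["t"];c=-R.T@t
        d=R.T@np.linalg.inv(i["mtx"])@np.array([uv[0],uv[1],1.]);d/=np.linalg.norm(d)
        P=np.eye(3)-np.outer(d,d);A.append(P);B.append(P@c)
    return np.linalg.lstsq(np.vstack(A),np.hstack(B),rcond=None)[0]
def up(im,x0,y0,x1,y1,k=8):
    return cv2.resize(im[y0:y1,x0:x1],None,fx=k,fy=k,interpolation=cv2.INTER_CUBIC)
def back(p,x0,y0,k=8): return (np.asarray(p)+.5)/k-.5+np.array([x0,y0])
E
cat > m.py <<'E'
from h import *
t=cv2.imread("pics/top0.png"); 
def blobs(mask,x0,y0,amin=100):
    cs,_=cv2.findContours(mask.astype(np.uint8),cv2.RETR_LIST,cv2.CHAIN_APPROX_NONE)
    return [c for c in cs if cv2.contourArea(c)>amin*64]
# carrier
x0,y0,x1,y1=312,120,366,200
u=up(t,x0,y0,x1,y1);g=cv2.cvtColor(u,cv2.COLOR_BGR2GRAY)
cv2.imwrite("pics/car.png",u)
for th in(120,150,170):
    c=max(blobs(g>th,x0,y0),key=cv2.contourArea);r=cv2.minAreaRect(c)
    b=back(cv2.boxPoints(r),x0,y0);w=np.array([ray("top",p,.062)for p in b])
    print(th,np.round(w[:,:2],4).tolist(),w.mean(0)[:2],np.linalg.norm(w[0]-w[1]),np.linalg.norm(w[1]-w[2]))
for th in(120,140,160):
    for c in blobs(g<th,x0,y0,15):
        (cx,cy),ax,an=cv2.fitEllipse(c); p=back((cx,cy),x0,y0)
        if cv2.contourArea(c)/64<90:print("hole",th,p,np.array(ax)/8,ray("top",p,.062)[:2])
# pin
x0,y0,x1,y1=172,198,200,222
u=up(t,x0,y0,x1,y1);g=cv2.cvtColor(u,cv2.COLOR_BGR2GRAY)
for th in(130,150,170):
    c=max(blobs(g>th,x0,y0,10),key=cv2.contourArea);e=cv2.fitEllipse(c);p=back(e[0],x0,y0);print("pin",th,p,np.array(e[1])/8,ray("top",p,.083)[:2])
# mallet head, handle, pad
x0,y0,x1,y1=265,190,325,270
u=up(t,x0,y0,x1,y1);h=cv2.cvtColor(u,cv2.COLOR_BGR2HSV)
wood=(h[...,1]>90)&(h[...,2]>90)&(h[...,0]<30)
hand=wood&(h[...,2]>150)&(h[...,0]>13)
for nm,m,z,a in(("hand",hand,.052,40),("cork",wood,.006,200)):
    m=cv2.morphologyEx(m.astype(np.uint8),cv2.MORPH_OPEN,np.ones((9,9)))
    for c in blobs(m,x0,y0,a):
        r=cv2.minAreaRect(c);b=back(cv2.boxPoints(r),x0,y0);print(nm,np.round([ray("top",p,z)[:2] for p in b],4).tolist())
d=h[...,2]<75
ring=cv2.morphologyEx(d.astype(np.uint8),cv2.MORPH_OPEN,np.ones((9,9)))
for c in blobs(ring,x0,y0,80):
    e=cv2.fitEllipse(c)
    if max(e[1])<200:p=back(e[0],x0,y0);print("head",p,np.array(e[1])/8,ray("top",p,.072)[:2])
cv2.imwrite("pics/mal.png",np.hstack([u,cv2.cvtColor(hand.astype(np.uint8)*255,cv2.COLOR_GRAY2BGR),]))
E
python3 m.py
```

```text
120 [[0.5356, 0.1033], [0.6944, 0.0935], [0.6903, 0.011], [0.5316, 0.0227]] [0.61296925 0.05761431] 0.15910829822405376 0.08262331933578332
150 [[0.5364, 0.1017], [0.6932, 0.0923], [0.6894, 0.0121], [0.5327, 0.0233]] [0.61294265 0.05732477] 0.1571264490824901 0.0803064735329918
170 [[0.5369, 0.1009], [0.6926, 0.0922], [0.6892, 0.0132], [0.5336, 0.0237]] [0.61309684 0.05749948] 0.1559619543676397 0.07908032453374178
hole 120 [339.95140266 138.92375946] [5.02976084 8.71396255] [0.65926985 0.05521085]
hole 140 [338.43995667 176.37131882] [5.21106386 7.17568827] [0.56343516 0.05976098]
hole 140 [340.09073639 138.60388947] [6.50617981 9.72744465] [0.66010477 0.05485505]
hole 160 [338.21650696 176.87441635] [6.89751816 7.60174704] [0.56215903 0.06032226]
hole 160 [336.0462265  160.67738724] [ 8.70249557 17.26581573] [0.60316163 0.06538156]
hole 160 [340.30687904 138.41570473] [ 8.49239445 11.34356022] [0.66060086 0.05430991]
pin 130 [181.84863567 207.93469143] [12.18481827 12.637784  ] [0.4765632  0.43656739]
pin 150 [181.82497597 207.90454102] [11.65445805 12.00906277] [0.47663493 0.4366273 ]
pin 170 [181.75028706 207.86157417] [11.00166893 11.34911537] [0.47673582 0.4368102 ]
hand [[0.4682, 0.2399], [0.5247, 0.1832], [0.4023, 0.0653], [0.3478, 0.1219]]
cork [[0.478, 0.2154], [0.5058, 0.1715], [0.4646, 0.1461], [0.4371, 0.1898]]
cork [[0.4735, 0.2426], [0.5334, 0.1818], [0.4038, 0.0583], [0.3461, 0.119]]
```

```bash
python3 - <<'E'
from h import *
a=cv2.imread("pics/car.png");b=cv2.imread("pics/mal.png")
s=cv2.imread("pics/scene0.png");c=up(s,316,196,392,256,6)
a=cv2.resize(a,(390,578)); b=cv2.resize(b,(410,273)); c=cv2.resize(c,(410,300))
o=np.zeros((578,800,3),np.uint8);o[:,:390]=a;o[:273,390:]=b;o[278:,390:]=c
cv2.imwrite("pics/m1.png",o)
E
```

```text
(no output)
```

View pics/m1.png

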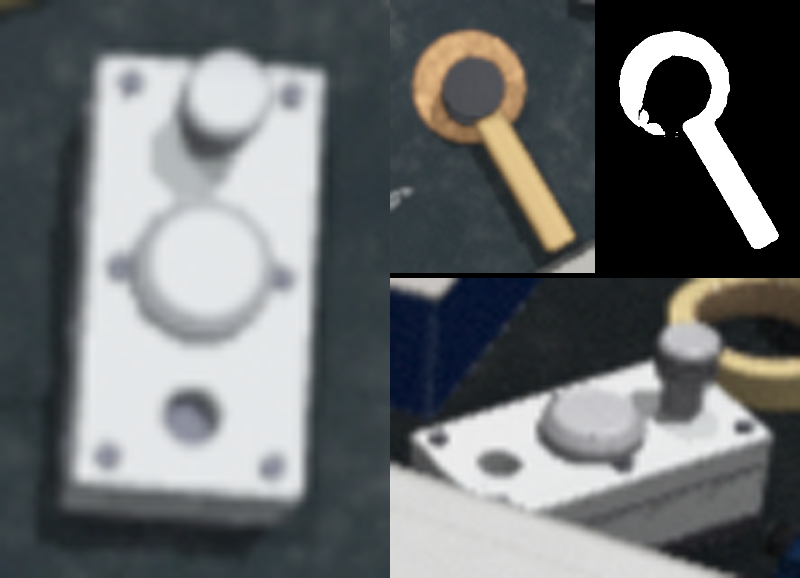

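```bash
cat > m2.py <<'E'
from h import *
t=cv2.imread("pics/top0.png")
k=390/54
C=[np.array(p)/k-.5+[312,120] for p in((97,57),(325,71),(302,499),(73,484))]
w=np.array([ray("top",p,.062)[:2] for p in C]);print(w.round(4).tolist(),[np.linalg.norm(w[i]-w[(i+1)%4]).round(4) for i in range(4)])
c=w.mean(0);y=(w[2]+w[3]-w[0]-w[1]);y/=np.linalg.norm(y);print("c",c,"y",y,np.arctan2(y[1],y[0]),"hole",c+.05*y,"set",c-.05*y)
u=up(t,328,168,348,186);g=cv2.cvtColor(u,cv2.COLOR_BGR2GRAY)
for th in(165,180,195,205):
    cs,_=cv2.findContours((g<th).astype(np.uint8),cv2.RETR_LIST,cv2.CHAIN_APPROX_NONE)
    for q in cs:
        if 20*64<cv2.contourArea(q)<110*64:
            e=cv2.fitEllipse(q);p=back(e[0],328,168);print("hole",th,p,np.array(e[1])/8,ray("top",p,.062)[:2])
u=up(t,332,122,352,146);g=cv2.cvtColor(u,cv2.COLOR_BGR2GRAY)
u=up(t,278,204,302,230);h=cv2.cvtColor(u,cv2.COLOR_BGR2HSV)
for th in(80,95,110):
    m=cv2.morphologyEx(((h[...,2]<th)).astype(np.uint8),cv2.MORPH_OPEN,np.ones((25,25)))
    cs,_=cv2.findContours(m,cv2.RETR_LIST,cv2.CHAIN_APPROX_NONE)
    for q in cs:
        if 80*64<cv2.contourArea(q)<500*64:
            e=cv2.fitEllipse(q);p=back(e[0],278,204);print("head",th,p,np.array(e[1])/8,ray("top",p,.072)[:2])
kk=960*.427/120;kk=410/120
P=lambda x,y:np.array([(x-390)/kk-.5+265,y/kk-.5+190])
print("headeye",ray("top",P(473,91),.072),"cork",ray("top",P(470,86.5),.006))
for a in((545,252),(575,233)):print("hend",ray("top",P(*a),.052))
print("setpin top",ray("top",(np.array([228,92])/k-.5+[312,120]),.108))
print("cyl",ray("top",(182.7,242.5),.005),"jar",ray("top",(211,229),.05))
s=lambda x,y:(316+(x-390)/410*76-.5,196+(y-278)/300*60-.5)
print("set tri",tri(np.array([228,92])/k-.5+[312,120],s(691,341)),"hole tri",tri((338.1,177.0),s(499,463)))
print("pin tri",tri((181.83,207.92),(130+320/2.9-.4,120+135/2.9-.4)))
E
python3 m2.py
```

```text
[[0.6888, 0.0927], [0.6848, 0.0134], [0.5333, 0.0235], [0.5374, 0.1013]] [np.float64(0.0794), np.float64(0.1519), np.float64(0.078), np.float64(0.1516)]
c [0.61106624 0.05773338] y [-0.99810688  0.06150336] 3.080050457253772 hole [0.5611609  0.06080854] set [0.66097159 0.05465821]
hole 165 [338.19709778 176.89734268] [7.13106632 7.73800945] [0.56210057 0.06037059]
hole 180 [338.17422771 176.96014309] [7.71879196 8.17976761] [0.56194149 0.06042825]
hole 195 [338.16999626 176.99022198] [8.28397655 8.67187691] [0.56186552 0.06043928]
hole 205 [338.16790867 177.03289032] [8.71577644 9.0995121 ] [0.56175791 0.06044528]
head 95 [288.46936703 216.36387444] [16.56760216 19.72075081] [0.46118424 0.18217588]
head 110 [288.50285053 216.36871052] [17.16503525 20.33049583] [0.46117364 0.18209528]
headeye [0.46175108 0.18140447 0.072     ] cork [0.47329268 0.18221308 0.006     ]
hend [0.35043347 0.12894885 0.052     ]
hend [0.36402679 0.1077549  0.052     ]
setpin top [0.66091996 0.05464046 0.108     ]
cyl [0.39873418 0.44924197 0.005     ] jar [0.43015988 0.37087245 0.05      ]
set tri [0.66255226 0.0538772  0.1052222 ] hole tri [0.56219137 0.06050476 0.06319335]
pin tri [0.47726974 0.43663748 0.08207705]
```

{"name": "servo_tool", "arguments": {
  "plan": [
    [[-0.2,31,-14.4,0,0,0,0.14],[-0.2,31,-14.4,0,0,0,0.14],[-0.2,31,-14.4,0,0,0,0.14],[-0.2,31,-14.4,0,0,0,0],[-0.2,31,-14.4,0,0,0,0],[-0.2,31,-14.4,0,0,0,0],[-0.2,31,-14.4,0,0,0,0],[-0.2,31,-14.4,0,0,0,0],[-0.2,31,-14.4,0,0,0,0],[-0.2,0,0,0,0,0,0],[-0.2,0,0,0,0,0,0]]
  ],
  "force": 30
}}

```text
t: 1.2
tool_pos: [0.4769, 0.4363, 0.2288]
orientation: [0.13, -3.138, 0.001]
force: [-0.5, 0.1, 0.9]
opening: 0.0559
```

{"name": "servo_tool", "arguments": {
  "plan": [
    [[-0.2,0,0,-40,0,0,0],[-0.2,0,0,-40,0,0,0],[-0.2,0,0,-40,0,0,0],[-0.2,0,0,-30,0,0,0],[-0.2,0,0,-17,0,0,0],[-0.2,0,0,0,0,0,0],[0.6,0,0,0,0,0,0],[0.6,0,0,0,0,0,0],[0.6,0,0,0,0,0,0],[0.6,0,0,0,0,0,0],[0.6,0,0,0,0,0,0]]
  ],
  "force": 30
}}

```text
t: 2.3
tool_pos: [0.4777, 0.4376, 0.0644]
orientation: [-0.132, 3.137, 0.003]
force: [-0.9, 0.5, 7.0]
opening: 0.029
```

{"name": "servo_tool", "arguments": {
  "plan": [
    [[0.6,0,0,10,0,0,0],[0.6,0,0,30,0,0,0],[0.6,0,0,45,0,0,0],[0.6,0,0,45,0,0,0],[0.6,0,0,30,0,0,0],[0.6,0,0,0,0,0,0]]
  ],
  "force": 40
}}

```text
t: 2.9
tool_pos: [0.479, 0.4386, 0.2299]
orientation: [-0.132, 3.131, 0.009]
force: [0.3, 1.6, -2.0]
opening: 0.0291
```

```bash
python3 - <<'E'
from h import *
st=monitor.read_state();print(st)
ims=[]
for n in("top","scene"):
    im=eyes.read_camera(n)[:,:,::-1].copy();cv2.imwrite(f"pics/{n}1.png",im)
    u,v=proj(n,st["tool_pos"]).astype(int);print(n,u,v);im=cv2.copyMakeBorder(im,40,40,40,40,cv2.BORDER_CONSTANT)
    ims.append(cv2.resize(im[v:v+80,u:u+80],(400,400),interpolation=cv2.INTER_CUBIC))
cv2.imwrite("pics/g1.png",np.hstack(ims))
E
```

```text
{'t': 2.9, 'q': array([ 6.62574857e-01,  2.53416961e-01,  1.34895856e+00, -3.97502882e-05,
        1.52909150e+00, -9.92385909e-01]), 'dq': array([-0.00137547,  0.04626314,  0.08037592, -0.00088555, -0.05910367,
       -0.00087411]), 'joint_torque': array([ 2.24972355e-03, -6.04227018e+01, -4.77128613e+01,  2.34736648e-02,
        1.15898710e+00, -2.07563382e-03]), 'tool_pos': array([0.47895259, 0.43861977, 0.22993094]), 'orientation': array([-0.13182034,  3.1305439 ,  0.00917301]), 'force': array([ 0.3410435 ,  1.63749989, -2.03624201]), 'wrist_torque': array([ 0.06311523, -0.04014388, -0.02827248]), 'opening': 0.029052645321512114}
top 163 196
scene 236 120
```

View pics/g1.png

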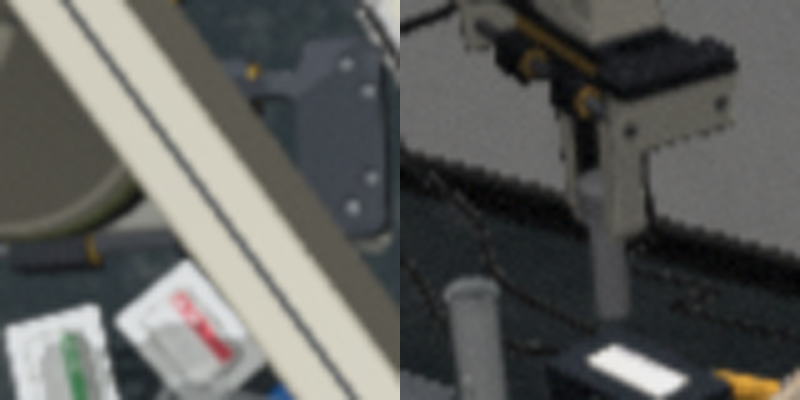

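{"name": "servo_tool", "arguments": {
  "plan": [
    [[0.6,8.4,-37.7,0,0,0,0],[0.6,8.4,-37.7,0,0,0,0],[0.6,8.4,-37.7,0,0,0,0],[0.6,8.4,-37.7,0,0,0,0],[0.6,8.4,-37.7,0,0,0,0],[0.6,8.4,-37.7,0,0,0,0],[0.6,8.4,-37.7,0,0,0,0],[0.6,8.4,-37.7,0,0,0,0],[0.6,8.4,-37.7,0,0,0,0],[0.6,8.4,-37.7,0,0,0,0],[0.6,0,0,0,0,0,0],[0.6,0,0,0,0,0,0]]
  ]
}}

```text
t: 4.2
tool_pos: [0.5594, 0.0591, 0.22]
orientation: [0.128, -3.135, -0.001]
force: [-0.6, 1.1, -1.6]
opening: 0.0292
```

{"name": "servo_tool", "arguments": {
  "plan": [
    [[0.6,0,0,-30,0,0,0],[0.6,0,0,-30,0,0,0],[0.6,0,0,-20,0,0,0],[0.6,0,0,-8,0,0,0],[0.6,0,0,0,0,0,0],[0.6,0,0,0,0,0,0],[0.6,0,0,0,0,0,0]]
  ]
}}

```text
t: 4.9
tool_pos: [0.5617, 0.0602, 0.1363]
orientation: [-0.133, 3.136, -0.0]
force: [0.1, -0.3, -2.5]
opening: 0.0289
```

```bash
python3 - <<'E'
from h import *
from scipy.spatial.transform import Rotation as Ro
st=monitor.read_state();print(st["tool_pos"],st["force"],st["wrist_torque"],st["dq"]);print(Ro.from_rotvec(st["orientation"]).as_matrix().round(4))
ims=[]
for n in("top","scene"):
    im=eyes.read_camera(n)[:,:,::-1].copy();cv2.imwrite(f"pics/{n}2.png",im)
    u,v=proj(n,st["tool_pos"]).astype(int);im=cv2.copyMakeBorder(im,40,40,40,40,cv2.BORDER_CONSTANT)
    ims.append(cv2.resize(im[v:v+80,u:u+80],(400,400),interpolation=cv2.INTER_CUBIC));print(u-40,v-40)
cv2.imwrite("pics/g2.png",np.hstack(ims))
E
```

```text
[0.56168584 0.06022823 0.13626529] [ 0.12529977 -0.30152419 -2.47080333] [ 0.03287983 -0.0239924   0.01029635] [-0.00292939 -0.00197007 -0.00168611 -0.00200064 -0.00061287  0.00124481]
[[-9.964e-01 -8.450e-02  2.500e-03]
 [-8.450e-02  9.964e-01  1.000e-04]
 [-2.500e-03 -1.000e-04 -1.000e+00]]
302 129
296 169
```

View pics/g2.png

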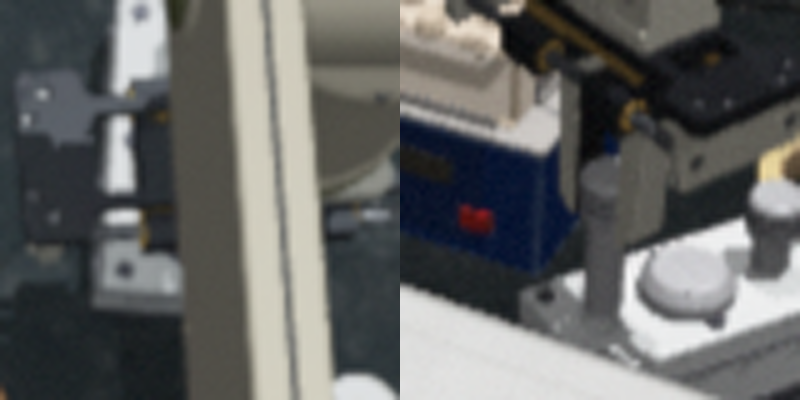

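```bash
python3 - <<'E'
from h import *
s=cv2.imread("pics/scene2.png");g=cv2.cvtColor(s,cv2.COLOR_BGR2GRAY).astype(int)
for v in(214,218,222,226): print(v,g[v,326:348].tolist())
for z in(.0727,.085,.1): print(z,proj("scene",(.5607,.0592,z)),proj("scene",(.5617,.0602,z)))
s0=cv2.cvtColor(cv2.imread("pics/scene0.png"),cv2.COLOR_BGR2GRAY).astype(int)
for v in range(227,238):print(v,s0[v,324:348].tolist())
print(proj("scene",(.5618,.0604,.062)))
E
```

```text
214 [21, 20, 21, 27, 40, 49, 46, 56, 71, 72, 73, 72, 78, 82, 81, 82, 86, 93, 92, 91, 89, 82]
218 [23, 36, 42, 34, 35, 33, 39, 56, 73, 75, 76, 78, 80, 81, 73, 53, 59, 56, 79, 98, 130, 188]
222 [38, 34, 33, 35, 44, 51, 61, 64, 74, 74, 78, 78, 79, 78, 120, 224, 236, 232, 182, 142, 181, 207]
226 [98, 115, 131, 176, 214, 215, 176, 88, 75, 79, 79, 76, 80, 85, 148, 233, 228, 128, 109, 131, 143, 149]
0.0727 [335.43705157 230.11712894] [335.54418354 229.76426659]
0.085 [335.6860527  226.27183133] [335.79362511 225.92025645]
0.1 [335.99393717 221.51720459] [336.10205032 221.16728112]
227 [119, 114, 166, 231, 235, 235, 234, 234, 235, 234, 235, 235, 235, 234, 234, 235, 234, 234, 226, 138, 87, 109, 133, 140]
228 [82, 85, 142, 229, 235, 234, 234, 234, 235, 233, 234, 235, 234, 235, 234, 235, 235, 235, 228, 156, 87, 86, 112, 133]
229 [150, 143, 204, 232, 236, 234, 234, 234, 234, 233, 232, 232, 231, 232, 234, 234, 234, 233, 232, 205, 137, 85, 86, 107]
230 [216, 215, 231, 234, 235, 235, 234, 234, 230, 205, 189, 176, 178, 192, 219, 230, 234, 234, 233, 229, 204, 136, 86, 81]
231 [227, 233, 235, 235, 235
[... 168 characters left out ...]
01, 102, 133, 199, 231, 231, 233, 232, 229, 210, 194]
233 [129, 201, 231, 234, 235, 234, 234, 228, 170, 118, 107, 101, 100, 93, 93, 103, 167, 230, 233, 232, 232, 232, 231, 229]
234 [92, 141, 198, 231, 235, 235, 234, 232, 212, 150, 118, 106, 105, 99, 104, 141, 207, 231, 233, 233, 233, 233, 233, 233]
235 [94, 99, 142, 201, 230, 234, 234, 234, 230, 209, 182, 155, 153, 148, 165, 207, 229, 232, 232, 232, 232, 232, 233, 233]
236 [154, 143, 133, 148, 203, 229, 234, 232, 233, 229, 224, 217, 214, 214, 219, 230, 232, 233, 232, 232, 232, 232, 233, 232]
237 [199, 189, 173, 159, 166, 197, 229, 232, 231, 225, 232, 231, 232, 231, 231, 232, 232, 232, 233, 233, 232, 232, 232, 232]
[335.31767691 233.01215982]
```

{"name": "servo_tool", "arguments": {
  "plan": [
    [[0.6,1.2,1,0,0,0,0],[0.6,0,0,-4,0,0,0],[0.6,0,0,-4,0,0,0],[0.6,0,0,-2,0,0,0],[0.6,0,0,-2,0,0,0],[0.6,0,0,-2,0,0,0],[0.6,0,0,0,0,0,0]]
  ]
}}

```text
t: 5.7
tool_pos: [0.5616, 0.0609, 0.1202]
orientation: [0.132, -3.138, 0.0]
force: [0.0, -0.4, -1.9]
opening: 0.029
```

{"name": "servo_tool", "arguments": {
  "plan": [
    [[0.6,0,0,-4,0,0,0],[0.6,0,0,-4,0,0,0],[0.6,0,0,-4,0,0,0],[0.6,0,0,0,0,0,0]]
  ]
}}

```text
t: 6.1
tool_pos: [0.5614, 0.0609, 0.1077]
orientation: [0.132, -3.138, -0.0]
force: [0.1, 0.1, -1.9]
opening: 0.029
```

{"name": "servo_tool", "arguments": {
  "plan": [
    [[0.6,0,0,-5,0,0,0],[0.6,0,0,-5,0,0,0],[0.6,0,0,-3,0,0,0],[0.6,0,0,0,0,0,0]]
  ]
}}

```text
t: 6.5
tool_pos: [0.5615, 0.0609, 0.0949]
orientation: [0.132, -3.138, 0.0]
force: [0.9, -0.8, -2.0]
opening: 0.0291
```

{"name": "servo_tool", "arguments": {
  "plan": [
    [[0.6,0,0,-1.5,0,0,0],[-0.2,0,0,0,0,0,0],[-0.2,0,0,0,0,0,0],[-0.2,0,0,0,0,0,0],[-0.2,0,0,30,0,0,0],[-0.2,0,0,40,0,0,0],[-0.2,0,0,40,0,0,0],[-0.2,0,0,10,0,0,0]]
  ]
}}

```text
t: 7.3
tool_pos: [0.5646, 0.061, 0.2204]
orientation: [-0.132, 3.13, -0.0]
force: [1.0, -0.0, 0.3]
opening: 0.0555
```

{"name": "servo_tool", "arguments": {
  "plan": [
    [[-0.2,-25,15.2,0,0,0,0.077],[-0.2,-25,15.2,0,0,0,0.077],[-0.2,-25,15.2,0,0,0,0.077],[-0.2,-25,15.2,0,0,0,0.077],[-0.2,-25,15.2,0,0,0,0.077],[-0.2,-25,15.2,0,0,0,0.077],[-0.2,0,0,-30,0,0,0],[-0.2,0,0,-30,0,0,0],[-0.2,0,0,-30,0,0,0],[-0.2,0,0,0,0,0,0],[-0.2,0,0,0,0,0,0]]
  ]
}}

```text
t: 8.4
tool_pos: [0.4115, 0.152, 0.1242]
orientation: [0.847, -3.024, -0.0]
force: [0.3, 0.6, 0.8]
opening: 0.0558
```

```bash
python3 - <<'E'
from h import *
st=monitor.read_state();print(st["tool_pos"],st["orientation"],st["force"])
im=eyes.read_camera("top")[:,:,::-1].copy();cv2.imwrite("pics/top3.png",im)
a=cv2.resize(im[115:275,140:400],(650,400),interpolation=cv2.INTER_CUBIC);cv2.imwrite("pics/v3.png",a)
E
```

```text
[0.41151018 0.15197418 0.12424736] [ 8.46932097e-01 -3.02389513e+00 -3.12459323e-05] [0.27727515 0.640311   0.75162866]
```

View pics/v3.png

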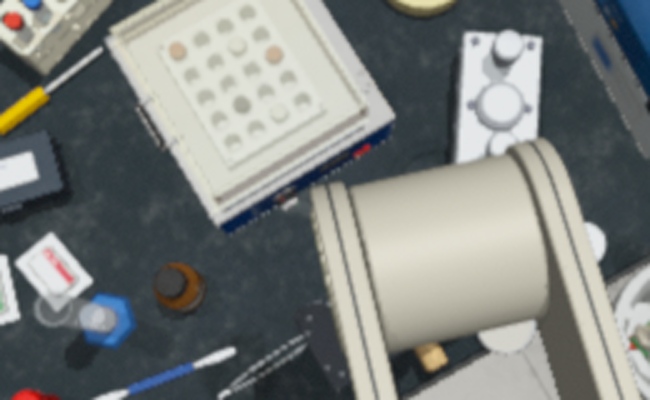

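{"name": "servo_tool", "arguments": {
  "plan": [
    [[-0.2,0.5,0.5,-30,0,0,0],[-0.2,0,0,-30,0,0,0],[-0.2,0,0,-20,0,0,0],[-0.2,0,0,-13,0,0,0],[-0.2,0,0,0,0,0,0],[0.9,0,0,0,0,0,0],[0.9,0,0,0,0,0,0],[0.9,0,0,0,0,0,0],[0.9,0,0,0,0,0,0],[0.9,0,0,0,0,0,0],[0.9,0,0,0,0,0,0]]
  ],
  "force": 60
}}

```text
t: 9.55
tool_pos: [0.4128, 0.1527, 0.0316]
orientation: [-0.847, 3.024, -0.0]
force: [-0.8, -1.4, 3.1]
opening: 0.0213
```

{"name": "servo_tool", "arguments": {
  "plan": [
    [[0.9,0,0,10,0,0,0],[0.9,0,0,40,0,0,0],[0.9,0,0,50,0,0,0],[0.9,0,0,40,0,0,0],[0.9,0,0,10,0,0,0],[0.9,20,-24.4,0,0,0,0],[0.9,20,-24.4,0,0,0,0],[0.9,20,-24.4,0,0,0,0],[0.9,20,-24.4,0,0,0,0],[0.9,19,-24.4,0,0,0,0],[0.9,0,0,0,0,0,0],[0.9,0,0,0,0,0,0]]
  ]
}}

```text
t: 10.75
tool_pos: [0.5104, 0.0303, 0.1794]
orientation: [0.844, -3.023, -0.002]
force: [-1.0, -0.2, -3.5]
opening: 0.0218
```

```bash
python3 - <<'E'
from h import *
st=monitor.read_state();print(st["tool_pos"],st["orientation"],st["force"],st["wrist_torque"],st["opening"])
ims=[]
for n in("top","scene"):
    im=eyes.read_camera(n)[:,:,::-1].copy();cv2.imwrite(f"pics/{n}4.png",im)
    u,v=proj(n,st["tool_pos"]+[.049,.03,0]).astype(int);print(u-40,v-40)
    ims.append(cv2.resize(im[v-40:v+40,u-40:u+40],(400,400),interpolation=cv2.INTER_CUBIC))
cv2.imwrite("pics/v4.png",np.hstack(ims))
E
```

```text
[0.51036996 0.03027781 0.17942842] [ 8.44244955e-01 -3.02280412e+00 -1.99765059e-03] [-0.96383077 -0.19248383 -3.50582033] [-0.03409592  0.1533118   0.03829189] 0.02181074149503254
306 126
296 155
```

View pics/v4.png

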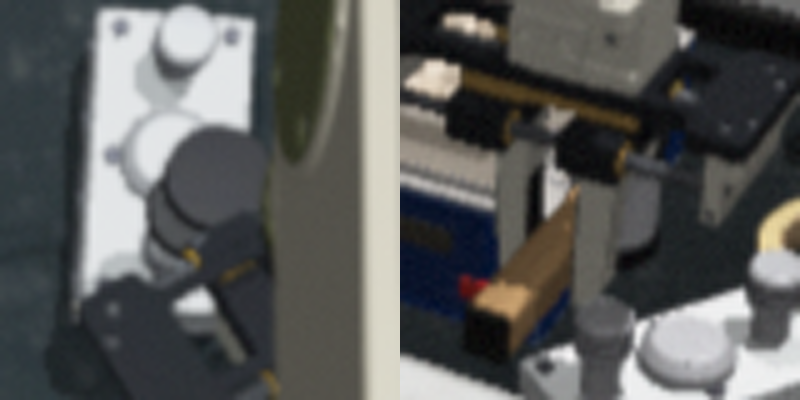

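```bash
python3 - <<'E'
from h import *
print(proj("top",(.5595,.0601,.22)),ray("top",(306+217/5-.4,126+176/5-.4),.22))
t=cv2.imread("pics/top4.png");u=up(t,330,146,364,186);g=cv2.cvtColor(u,cv2.COLOR_BGR2GRAY)
for th in(70,85,100):
    m=cv2.morphologyEx((g<th).astype(np.uint8),cv2.MORPH_OPEN,np.ones((9,9)))
    print(th,[ (g[int(y*8),::16].tolist()) for y in (14,)][0])
E
```

```text
[349.4137492  161.44030193] [0.56085474 0.06094269 0.22      ]
70 [151, 155, 196, 229, 199, 70, 77, 77, 77, 77, 76, 76, 74, 75, 72, 76, 81]
85 [151, 155, 196, 229, 199, 70, 77, 77, 77, 77, 76, 76, 74, 75, 72, 76, 81]
100 [151, 155, 196, 229, 199, 70, 77, 77, 77, 77, 76, 76, 74, 75, 72, 76, 81]
```

{"name": "servo_tool", "arguments": {
  "plan": [
    [[0.9,1,0.3,-20,0,0,0],[0.9,0,0,-30,0,0,0],[0.9,0,0,0,0,0,0]]
  ]
}}

```text
t: 11.15
tool_pos: [0.5104, 0.0319, 0.1282]
orientation: [0.848, -3.021, -0.002]
force: [-0.3, -0.2, -3.7]
opening: 0.0214
```

{"name": "servo_tool", "arguments": {
  "plan": [
    [[0.9,0,0,20,0,0,0],[0.9,0,0,12,0,0,0],[0.9,0,0,0,0,0,0],[0.9,0,0,-12,0,0,0],[0.9,0,0,-28,0,0,0],[0.9,0,0,0,0,0,0]]
  ]
}}

```text
t: 11.75
tool_pos: [0.5104, 0.0311, 0.1193]
orientation: [0.846, -3.021, -0.002]
force: [0.6, 0.2, -2.6]
opening: 0.0214
```

```bash
python3 - <<'E'
from h import *
st=monitor.read_state();print(st["tool_pos"],st["orientation"],st["force"],st["wrist_torque"])
ims=[]
for n in("top","scene"):
    im=eyes.read_camera(n)[:,:,::-1].copy();cv2.imwrite(f"pics/{n}5.png",im)
    u,v=proj(n,st["tool_pos"]+[.049,.03,0]).astype(int);print(u-40,v-40)
    ims.append(cv2.resize(im[v-40:v+40,u-40:u+40],(400,400),interpolation=cv2.INTER_CUBIC))
cv2.imwrite("pics/v5.png",np.hstack(ims))
E
```

```text
[0.51041357 0.03105534 0.11928793] [ 8.4616209e-01 -3.0212914e+00 -2.2510072e-03] [ 0.59142937  0.16082643 -2.59139397] [-0.0448397   0.15585683 -0.01997994]
301 132
295 175
```

View pics/v5.png

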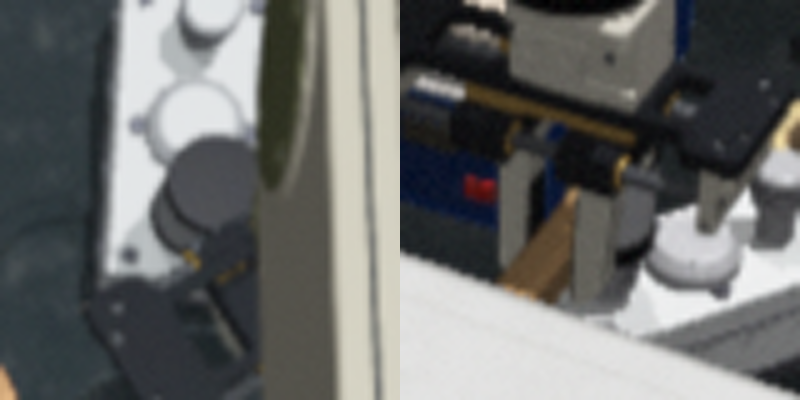

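{"name": "servo_tool", "arguments": {
  "plan": [
    [[0.9,0,0,20,0,0,0],[0.9,0,0,12,0,0,0],[0.9,0,0,0,0,0,0],[0.9,0.5,0,-12,0,0,0],[0.9,0,0,-27,0,0,0],[0.9,0,0,0,0,0,0]]
  ]
}}

```text
t: 12.45
tool_pos: [0.5114, 0.0307, 0.1127]
orientation: [0.846, -3.022, -0.001]
force: [0.6, 0.3, -2.8]
opening: 0.0217
```

{"name": "servo_tool", "arguments": {
  "plan": [
    [[0.9,0,0,20,0,0,0],[0.9,0,0,12,0,0,0],[0.9,0,0,0,0,0,0],[0.9,0,0,-10,0,0,0],[0.9,0,0,-25,0,0,0],[0.9,0,0,0,0,0,0]]
  ]
}}

```text
t: 13.05
tool_pos: [0.5115, 0.0305, 0.1101]
orientation: [0.846, -3.022, -0.0]
force: [0.5, -0.4, -2.5]
opening: 0.0216
```

{"name": "servo_tool", "arguments": {
  "plan": [
    [[0.9,0,0,20,0,0,0],[0.9,0,0,15,0,0,0],[0.9,0,0,0,0,0,0],[0.9,0,0,-10,0,0,0],[0.9,0,0,-28,0,0,0],[0.9,0,0,0,0,0,0]]
  ]
}}

```text
t: 13.65
tool_pos: [0.5113, 0.0305, 0.1067]
orientation: [0.846, -3.022, -0.001]
force: [-0.7, -0.0, -2.0]
opening: 0.0213
```

```bash
python3 - <<'E'
from h import *
st=monitor.read_state();print(st["tool_pos"],st["orientation"],st["force"],st["wrist_torque"])
E
```

```text
[0.51132632 0.03052513 0.10670316] [ 8.45974816e-01 -3.02209182e+00 -5.59957360e-04] [-0.67547367 -0.03018032 -1.97441077] [-0.02139361  0.18584789  0.00421023]
```

{"name": "servo_tool", "arguments": {
  "plan": [
    [[0.9,0,0,40,0,0,0],[0.9,0,0,40,0,0,0],[0.9,0,0,0,0,0,0],[0.9,0,0,0,0,0,0]]
  ]
}}

```text
t: 14.05
tool_pos: [0.5131, 0.031, 0.1904]
orientation: [-0.847, 3.024, -0.0]
force: [-0.2, -0.6, -4.0]
opening: 0.0216
```

```bash
python3 - <<'E'
from h import *
st=monitor.read_state();print(st["tool_pos"],st["orientation"],st["force"],st["wrist_torque"])
im=eyes.read_camera("scene")[:,:,::-1].copy();cv2.imwrite("pics/scene6.png",im)
t=eyes.read_camera("top")[:,:,::-1].copy();cv2.imwrite("pics/top6.png",t)
print(proj("scene",st["tool_pos"]))
a=cv2.resize(im[145:265,290:390],(480,576),interpolation=cv2.INTER_CUBIC)
b=cv2.resize(t[115:205,310:370],(320,480),interpolation=cv2.INTER_CUBIC)
o=np.zeros((576,800,3),np.uint8);o[:,:480]=a;o[:480,480:]=b
cv2.imwrite("pics/v6.png",o)
E
```

```text
[0.51310953 0.03098805 0.19040259] [-8.47233148e-01  3.02423296e+00 -2.75296569e-04] [-0.19744994 -0.59212304 -4.00530167] [-0.00448637  0.19271452 -0.04841351]
[327.56622237 203.63814127]
```

View pics/v6.png

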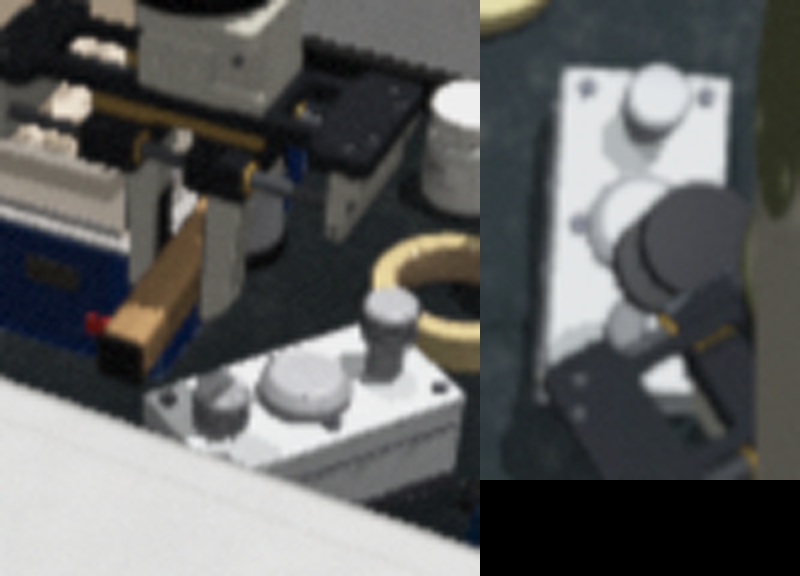

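```bash
python3 - <<'E'
from h import *
T=np.array([.5131,.0310,.1904]);d=np.array([-.854,-.52,0])
e=T+d*.073+[0,0,.008];print("handle end exp",proj("scene",e),proj("scene",e-[0,0,.005]))
for z in(.112,.092,.0895,.087):print(z,proj("scene",(.5612,.0605,z)))
s=cv2.imread("pics/scene6.png");u=up(s,326,216,348,242,20);cv2.imwrite("pics/v7.png",np.hstack([u,up(cv2.imread("pics/scene4.png"),320,206,342,232,20)[:520]])[:, :800])
g=cv2.cvtColor(s,cv2.COLOR_BGR2GRAY)
for v in range(220,242):print(v,g[v,328:346].tolist())
E
```

```text
handle end exp [313.14302302 218.56000786] [313.09156143 220.3872831 ]
0.112 [336.11146527 217.3108709 ]
0.092 [335.6986846  223.70964978]
0.0895 [335.64767494 224.50038332]
0.087 [335.59679428 225.28911717]
220 [38, 37, 35, 34, 34, 33, 32, 31, 42, 54, 81, 124, 146, 203, 218, 223, 229, 191]
221 [33, 34, 33, 34, 33, 36, 38, 58, 108, 136, 199, 217, 222, 235, 236, 234, 220, 154]
222 [35, 34, 44, 41, 45, 57, 77, 98, 128, 162, 217, 230, 237, 238, 238, 233, 185, 144]
223 [54, 83, 117, 87, 90, 95, 103, 113, 121, 135, 172, 213, 230, 237, 238, 229, 156, 141]
224 [137, 196, 198, 117, 111, 108, 112, 114, 114, 116, 142, 197, 214, 228, 231, 189, 137, 139]
225 [161, 191, 179, 115, 112, 111, 112, 101, 109, 117, 158, 183, 191, 200, 217, 136, 121, 134]
226 [155, 154, 120, 102, 111, 108, 99, 96, 115, 152, 174, 178, 172, 162, 190, 119, 106, 130]
227 [156, 144, 91, 93, 96, 99, 95, 116, 153, 173, 174, 188, 175, 156, 172, 130, 90, 111]
228 [156, 142, 74, 72, 82, 93, 110, 156, 182, 182, 170, 173, 161, 141, 165, 152, 92, 91]
229 [155, 144, 77, 57, 70, 91, 120, 154, 172, 167, 154, 143, 120, 122, 193, 207, 14
[... 391 characters left out ...]
69, 67, 81, 116, 195, 233, 236, 237, 237]
235 [150, 160, 153, 118, 100, 78, 72, 73, 78, 89, 87, 134, 182, 211, 225, 228, 233, 236]
236 [149, 208, 217, 207, 178, 116, 108, 100, 119, 164, 136, 186, 208, 213, 215, 217, 224, 228]
237 [159, 199, 231, 231, 217, 175, 182, 180, 186, 205, 193, 209, 213, 213, 213, 213, 215, 216]
238 [193, 194, 210, 207, 216, 205, 208, 206, 206, 208, 211, 213, 214, 212, 212, 213, 213, 212]
239 [214, 212, 208, 198, 204, 194, 183, 176, 166, 172, 209, 215, 214, 213, 212, 211, 212, 213]
240 [222, 220, 219, 214, 210, 206, 191, 179, 161, 151, 184, 206, 206, 211, 212, 211, 211, 211]
241 [223, 221, 223, 221, 222, 220, 213, 209, 200, 188, 182, 188, 186, 208, 210, 205, 187, 181]
```

{"name": "servo_tool", "arguments": {
  "plan": [
    [[0.9,0,0,-20,0,0,0],[0.9,0,0,-34,0,0,0],[0.9,0,0,-30,0,0,0],[0.9,0,0,0,0,0,0]]
  ]
}}

```text
t: 14.55
tool_pos: [0.5092, 0.0307, 0.1005]
orientation: [0.845, -3.017, -0.003]
force: [-0.8, -0.2, -3.5]
opening: 0.0217
```

```bash
python3 - <<'E'
from h import *
st=monitor.read_state();print(st["tool_pos"],st["orientation"],st["force"],st["wrist_torque"])
im=eyes.read_camera("scene")[:,:,::-1].copy();cv2.imwrite("pics/scene7.png",im)
g=cv2.cvtColor(im,cv2.COLOR_BGR2GRAY)
for v in range(220,242):print(v,g[v,328:346].tolist())
E
```

```text
[0.50915749 0.030656   0.1005019 ] [ 0.84466242 -3.01740786 -0.00325702] [-0.82112818 -0.22059158 -3.52839704] [-0.03640893  0.19055951  0.00343744]
220 [68, 72, 59, 42, 32, 23, 19, 16, 24, 49, 65, 70, 69, 65, 62, 57, 50, 50]
221 [79, 87, 85, 80, 71, 62, 41, 32, 28, 48, 73, 73, 75, 75, 77, 77, 66, 40]
222 [78, 74, 93, 94, 95, 87, 81, 73, 62, 70, 75, 76, 72, 78, 78, 80, 66, 53]
223 [76, 62, 90, 97, 98, 95, 94, 91, 80, 77, 74, 75, 75, 76, 76, 66, 41, 57]
224 [80, 69, 95, 98, 100, 96, 99, 94, 80, 78, 75, 74, 75, 71, 58, 43, 24, 59]
225 [92, 78, 95, 98, 97, 98, 99, 97, 78, 75, 75, 69, 57, 50, 32, 20, 34, 88]
226 [88, 78, 94, 97, 96, 97, 98, 98, 80, 74, 55, 42, 34, 24, 15, 24, 55, 119]
227 [82, 71, 94, 95, 98, 96, 100, 104, 76, 72, 35, 17, 13, 20, 36, 60, 70, 113]
228 [85, 75, 94, 99, 98, 98, 95, 95, 81, 70, 28, 19, 21, 51, 113, 127, 91, 88]
229 [84, 77, 95, 95, 97, 99, 95, 90, 77, 67, 40, 47, 45, 89, 180, 206, 143, 91]
230 [79, 78, 96, 97, 97, 100, 96, 87, 74, 70, 59, 65, 57, 93, 190, 231, 209, 144]
231 [71, 80, 94, 98, 96, 99, 95, 80, 77, 75, 70, 73, 59, 76, 154, 224, 229, 206]
232 [68,
[... 179 characters left out ...]
 97, 97, 83, 76, 62, 69, 73, 83, 138, 207, 216, 216, 219]
235 [58, 94, 96, 94, 97, 96, 92, 82, 82, 73, 86, 101, 127, 189, 213, 215, 215, 221]
236 [69, 98, 99, 96, 96, 96, 93, 89, 98, 111, 128, 177, 190, 209, 214, 214, 215, 220]
237 [137, 131, 107, 103, 100, 94, 88, 111, 158, 185, 191, 209, 211, 215, 213, 217, 216, 223]
238 [193, 180, 161, 140, 110, 103, 103, 148, 190, 206, 212, 214, 215, 213, 214, 216, 219, 230]
239 [218, 211, 204, 189, 172, 158, 142, 153, 160, 171, 208, 215, 215, 213, 217, 213, 220, 235]
240 [222, 222, 219, 216, 210, 201, 188, 179, 161, 152, 185, 209, 209, 212, 213, 212, 218, 234]
241 [224, 224, 223, 224, 223, 220, 216, 211, 202, 185, 184, 193, 187, 208, 211, 208, 191, 199]
```

{"name": "servo_tool", "arguments": {
  "plan": [
    [[0.9,0,0,40,0,0,0],[0.9,0,0,40,0,0,0],[0.9,0,0,0,0,0,0],[0.9,0,0,0,0,0,0]]
  ]
}}

```text
t: 15.0
tool_pos: [0.5135, 0.031, 0.1872]
orientation: [-0.847, 3.023, -0.001]
force: [-0.6, -0.6, -3.6]
opening: 0.0215
```

```bash
python3 - <<'E'
from h import *
st=monitor.read_state();T=st["tool_pos"];print(T,st["orientation"],st["force"],st["wrist_torque"])
for n in("scene","top"):
    im=eyes.read_camera(n)[:,:,::-1].copy();cv2.imwrite(f"pics/{n}8.png",im)
for f in(4,6,8):
    s=cv2.imread(f"pics/scene{f}.png");x0,y0=296,180;u=up(s,x0,y0,336,236);h=cv2.cvtColor(u,cv2.COLOR_BGR2HSV)
    m=((h[...,0]>8)&(h[...,0]<25)&(h[...,1]>75)&(h[...,2]>70)).astype(np.uint8)
    m=cv2.morphologyEx(m,cv2.MORPH_OPEN,np.ones((15,15)))
    c=max(cv2.findContours(m,cv2.RETR_LIST,cv2.CHAIN_APPROX_NONE)[0],key=cv2.contourArea)
    vx,vy,cx,cy=cv2.fitLine(c,cv2.DIST_L2,0,.01,.01).ravel();b=cv2.boundingRect(c)
    print(f,"angle",np.degrees(np.arctan2(vy,vx)),cv2.minAreaRect(c)[1:],np.array(b)/8+[x0,y0,0,0])
d=np.array([-.854,-.52,0])
for th in(0,5,10,15):
    a=np.radians(th);e=d*np.cos(a)-np.array([0,0,np.sin(a)]);p=proj("scene",T+[0,0,.008]+e*.073);q=proj("scene",T+[0,0,.008]+e*.02);print(th,p,np.degrees(np.arctan2(*(q-p)[::-1])))
E
```

```text
[0.5134898  0.03100124 0.18717394] [-8.47018248e-01  3.02317185e+00 -7.22758374e-04] [-0.61700224 -0.64048459 -3.57273592] [0.01390072 0.18435708 0.04562469]
4 angle -56.850555 ((99.73762512207031, 235.6000518798828), 41.633541107177734) [310.875 194.75   20.25   27.875]
6 angle -61.473816 ((98.69424438476562, 260.6272277832031), 35.53767395019531) [312.25  188.875  20.125  31.5  ]
8 angle -63.64245 ((98.41766357421875, 293.3329162597656), 30.547571182250977) [312.    187.5    20.875  35.25 ]
0 [313.26374204 219.68263095] -50.7880419759986
5 [313.25573209 221.92598496] -54.05721820043666
10 [313.36281259 223.99266669] -56.878963378301684
15 [313.58263721 225.86727958] -59.363216456272696
```

{"name": "servo_tool", "arguments": {
  "plan": [
    [[0.9,-17,20.1,0,-0.0637,0.1046,0],[0.9,-17,20.1,0,-0.0637,0.1046,0],[0.9,-17,20.1,0,0,0,0],[0.9,-17,20.1,0,0,0,0],[0.9,-17,20.1,0,0,0,0],[0.9,-17.2,20.2,0,0,0,0],[0.9,0,0,-40,0,0,0],[0.9,0,0,-40,0,0,0],[0.9,0,0,-30,0,0,0],[0.9,0,0,-20,0,0,0],[0.9,0,0,-10,0,0,0],[0.9,0,0,0,0,0,0]]
  ]
}}

```text
t: 16.3
tool_pos: [0.4085, 0.151, 0.0439]
orientation: [0.782, -2.792, 0.097]
force: [-0.2, -0.4, -2.5]
opening: 0.0215
```

```bash
python3 - <<'E'
from h import *
st=monitor.read_state();T=st["tool_pos"];print(T,st["orientation"],st["force"],st["wrist_torque"])
E
```

```text
[0.40849808 0.15098838 0.04390456] [ 0.78215552 -2.79166467  0.09650489] [-0.20615771 -0.40755489 -2.53526387] [ 0.08488438 -0.0411414  -0.01570299]
```

{"name": "servo_tool", "arguments": {
  "plan": [
    [[0.9,1.5,0.5,-5,0,0,0],[0.9,0,0,-4,0,0,0],[0.9,0,0,-2,0,0,0],[0.9,0,0,-2,0,0,0],[0.9,0,0,0,0,0,0]]
  ]
}}

```text
t: 16.8
tool_pos: [0.4123, 0.1521, 0.0332]
orientation: [0.783, -2.797, 0.097]
force: [1.0, 1.2, -2.6]
opening: 0.0216
```

{"name": "servo_tool", "arguments": {
  "plan": [
    [[0.9,0,0,-2,0,0,0],[0.9,0,0,-2,0,0,0],[0.9,0,0,0,0,0,0]]
  ]
}}

```text
t: 17.1
tool_pos: [0.4124, 0.1519, 0.0298]
orientation: [0.783, -2.797, 0.097]
force: [-3.7, -2.2, 5.0]
opening: 0.0218
```

{"name": "servo_tool", "arguments": {
  "plan": [
    [[0.0,0,0,0,0,0,0],[0.0,0,0,0,0,0,0],[0.0,0,0,0,0,0,0],[0.0,0,0,20,0,0,0],[0.0,0,0,40,0,0,0],[0.0,0,0,45,0.0637,-0.1046,0],[0.0,0,-30,45,0.0637,-0.1046,0],[0.0,0,-40,0,0,0,0],[0.0,0,-40,0,0,0,0],[0.0,0,-40,0,0,0,0],[0.0,0,-40,0,0,0,0],[0.0,0,0,0,0,0,0]]
  ]
}}

```text
t: 18.3
tool_pos: [0.4126, -0.0353, 0.1669]
orientation: [0.832, -3.001, 0.012]
force: [0.4, 0.5, 0.8]
opening: 0.0465
```

```bash
python3 - <<'E'
from h import *
st=monitor.read_state();T=st["tool_pos"];print(T,st["orientation"],st["force"])
for n in("scene","top"):
    im=eyes.read_camera(n)[:,:,::-1].copy();cv2.imwrite(f"pics/{n}9.png",im)
s=cv2.imread("pics/scene9.png")
o=np.zeros((600,800,3),np.uint8);o[:370,:]=cv2.resize(im[120:277,110:450],(800,370),interpolation=cv2.INTER_CUBIC)
o[370:,:]=cv2.resize(s[170:256,200:499],(800,230),interpolation=cv2.INTER_CUBIC)
cv2.imwrite("pics/v9.png",o)
E
```

```text
[ 0.41257871 -0.03529302  0.16688498] [ 0.83245646 -3.00126687  0.01210043] [0.43418175 0.45077197 0.78433821]
```

View pics/v9.png

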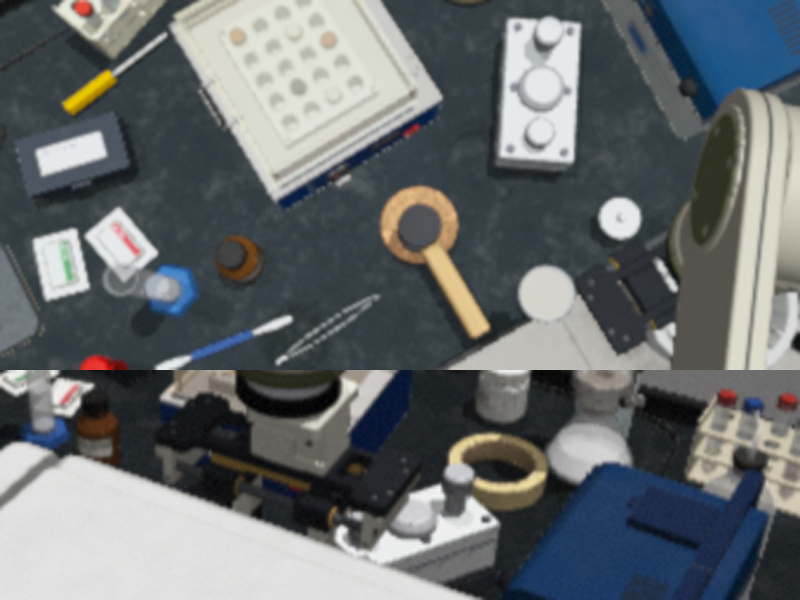

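```bash
python3 - <<'E'
from h import *
for f in(0,9):
    t=cv2.imread(f"pics/top{f}.png");u=up(t,278,204,302,230);h=cv2.cvtColor(u,cv2.COLOR_BGR2HSV)
    for th in(90,110):
        m=cv2.morphologyEx(((h[...,2]<th)).astype(np.uint8),cv2.MORPH_OPEN,np.ones((25,25)))
        c=max(cv2.findContours(m,cv2.RETR_LIST,cv2.CHAIN_APPROX_NONE)[0],key=cv2.contourArea);e=cv2.fitEllipse(c);p=back(e[0],278,204);print(f,"head",th,p,np.array(e[1])/8,ray("top",p,.072)[:2])
    x0,y0=290,224;u=up(t,x0,y0,326,270);h=cv2.cvtColor(u,cv2.COLOR_BGR2HSV)
    m=((h[...,0]>8)&(h[...,0]<28)&(h[...,1]>70)&(h[...,2]>120)).astype(np.uint8);m=cv2.morphologyEx(m,cv2.MORPH_OPEN,np.ones((25,25)))
    c=max(cv2.findContours(m,cv2.RETR_LIST,cv2.CHAIN_APPROX_NONE)[0],key=cv2.contourArea)
    r=cv2.minAreaRect(c);b=np.array([ray("top",back(q,x0,y0),.052)[:2] for q in cv2.boxPoints(r)]);s=max(((b[1]-b[0]),(b[2]-b[1])),key=np.linalg.norm);print("handle",np.degrees(np.arctan2(s[1],s[0]))%180,b.mean(0))
t=cv2.imread("pics/top9.png")
# pin1 head and set pin head in top view
for nm,(x0,y0,x1,y1),z in(("pin1",(329,166,349,188),.087),("set",(332,122,354,146),.108)):
    u=up(t,x0,y0,x1,y1);g=cv2.cvtColor(u,cv2.COLOR_BGR2GRAY)
    print(nm);print(g[::16,::8].tolist() if nm=="pin1" else "")
E
```

```text
0 head 90 [288.41289616 216.22849178] [16.15055275 19.41474724] [0.46151013 0.18231502]
0 head 110 [288.50285053 216.36871052] [17.16503525 20.33049583] [0.46117364 0.18209528]
handle 28.38844052162156 [0.39961169 0.14495872]
9 head 90 [286.44098568 216.4855299 ] [14.40109921 18.84805298] [0.46082282 0.18704789]
9 head 110 [287.49612713 216.42349529] [17.12678337 20.11096954] [0.4610078  0.18451356]
handle 27.50743491622913 [0.40022538 0.14603769]
pin1
[[233, 232, 232, 231, 228, 213, 181, 155, 138, 133, 136, 139, 141, 143, 145, 158, 195, 225, 232, 232], [233, 233, 232, 232, 232, 232, 230, 225, 209, 198, 196, 197, 197, 202, 217, 226, 231, 233, 232, 232], [233, 232, 233, 232, 232, 232, 232, 226, 217, 206, 211, 222, 222, 222, 227, 232, 233, 232, 232, 232], [233, 233, 232, 233, 232, 222, 206, 205, 220, 228, 231, 232, 230, 227, 222, 214, 220, 230, 232, 232], [232, 232, 233, 230, 208, 186, 201, 226, 233, 232, 232, 232, 232, 232, 232, 226, 217, 224, 233, 232], [233, 233, 232, 219, 171, 171, 213, 231, 232, 232, 232, 232, 232, 232, 233, 228, 209, 209, 227, 232], [232, 232, 223, 197, 138, 128, 177, 216, 231, 233, 232, 233, 233, 233, 232, 217, 199, 214, 232, 233], [233, 232, 225, 202, 160, 111, 106, 147, 183, 207, 219, 220, 219, 210, 190, 192, 218, 232, 233, 233], [224, 229, 231, 215, 194, 172, 144, 110, 99, 109, 108, 107, 129, 171, 206, 225, 232, 232, 232, 231], [226, 230, 233, 232, 227, 212, 195, 187, 181, 170, 167, 179, 198, 223, 234, 233, 233, 233, 228, 192], [221, 223, 226, 228, 229, 229, 229, 230, 229, 229, 230, 233, 235, 234, 233, 233, 233, 234, 229, 197]]
set
```

{"name": "servo_tool", "arguments": {
  "plan": [
    [[-0.5,8.2,36.6,0,0,0,0],[-0.5,8.2,36.6,0,0,0,0],[-0.5,8.2,36.6,0,0,0,0],[-0.5,8.2,36.6,0,0,0,0],[-0.5,8.2,36.6,0,0,0,0],[-0.5,8.2,36.6,0,0,0,0],[-0.5,0,0,0,0,0,0],[-0.5,0,0,0,0,0,0]]
  ]
}}

```text
t: 19.2
tool_pos: [0.4609, 0.1901, 0.1661]
orientation: [0.845, -2.996, 0.009]
force: [0.1, -0.9, -0.4]
opening: 0.0698
```

```bash
python3 - <<'E'
from h import *
from scipy.spatial.transform import Rotation as Ro
st=monitor.read_state();T=st["tool_pos"];print(T,Ro.from_rotvec(st["orientation"]).as_matrix().round(3).tolist(),st["opening"])
t=cv2.imread("pics/top9.png");x0,y0=266,192;u=up(t,x0,y0,312,244);h=cv2.cvtColor(u,cv2.COLOR_BGR2HSV)
m=((h[...,0]<22)&(h[...,1]>80)&(h[...,2]>70)).astype(np.uint8)
c=max(cv2.findContours(m,cv2.RETR_EXTERNAL,cv2.CHAIN_APPROX_NONE)[0],key=cv2.contourArea)
P=c[:,0,:].astype(float)
# keep outer contour points away from the handle (lower right)
ctr=np.array([(288.3-x0)*8,(215-y0)*8]);a=np.degrees(np.arctan2(P[:,1]-ctr[1],P[:,0]-ctr[0]));k=(a<10)|(a>110)
e=cv2.fitEllipse(P[k].astype(np.float32).reshape(-1,1,2));p=back(e[0],x0,y0);print("pad",p,np.array(e[1])/8,ray("top",p,.006))
E
```

```text
[0.46089365 0.19013094 0.16609228] [[-0.852, -0.523, -0.026], [-0.522, 0.853, -0.013], [0.029, 0.002, -1.0]] 0.06980676086426374
pad [287.7033596  215.01999664] [33.07303619 33.18524551] [0.47275958 0.18275059 0.006     ]
```

{"name": "servo_tool", "arguments": {
  "plan": [
    [[-0.5,0.8,-5.6,0,0.0152,-0.0247,0],[-0.5,0,0,-30,0,0,0],[-0.5,0,0,-20,0,0,0],[-0.5,0,0,0,0,0,0],[-0.5,0,0,0,0,0,0]]
  ]
}}

```text
t: 19.7
tool_pos: [0.4622, 0.1822, 0.1167]
orientation: [0.846, -3.025, -0.003]
force: [0.2, -0.5, -0.4]
opening: 0.0696
```

```bash
python3 - <<'E'
from h import *
from scipy.spatial.transform import Rotation as Ro
st=monitor.read_state();T=st["tool_pos"];print(T,Ro.from_rotvec(st["orientation"]).as_matrix().round(3).tolist(),st["opening"])
E
```

```text
[0.46217874 0.18218437 0.11672505] [[-0.855, -0.519, -0.001], [-0.519, 0.855, 0.002], [-0.0, 0.002, -1.0]] 0.06956797825321523
```

{"name": "servo_tool", "arguments": {
  "plan": [
    [[-0.5,-0.5,2,-30,0,0,0],[-0.5,0,0,-30,0,0,0],[-0.5,0,0,-18,0,0,0],[-0.5,0,0,0,0,0,0],[0.6,0,0,0,0,0,0],[0.6,0,0,0,0,0,0],[0.6,0,0,0,0,0,0],[0.6,0,0,0,0,0,0],[0.6,0,0,0,0,0,0]]
  ],
  "force": 60
}}

```text
t: 20.6
tool_pos: [0.4636, 0.1848, 0.0402]
orientation: [-0.846, 3.022, 0.003]
force: [0.7, -1.7, 6.7]
opening: 0.0451
```

{"name": "servo_tool", "arguments": {
  "plan": [
    [[0.6,0,0,10,0,0,0],[0.6,0,0,40,0,0,0],[0.6,0,0,50,0,0,0],[0.6,0,0,40,0,0,0],[0.6,19.5,-24.8,0,0,0,0],[0.6,19.5,-24.8,0,0,0,0],[0.6,19.5,-24.8,0,0,0,0],[0.6,19.5,-24.8,0,0,0,0],[0.6,19.5,-24.8,0,0,0,0],[0.6,0,0,0,0,0,0],[0.6,0,0,0,0,0,0]]
  ]
}}

```text
t: 21.7
tool_pos: [0.5592, 0.0602, 0.1783]
orientation: [0.844, -3.025, -0.004]
force: [-1.1, 0.2, -3.1]
opening: 0.045
```

```bash
python3 - <<'E'
from h import *
from scipy.spatial.transform import Rotation as Ro
st=monitor.read_state();T=st["tool_pos"];print(T,Ro.from_rotvec(st["orientation"]).as_matrix().round(3)[2].tolist(),st["opening"],st["force"],st["wrist_torque"])
E
```

```text
[0.55918002 0.06018881 0.17825768] [0.0, 0.003, -1.0] 0.04501537365428438 [-1.09322209  0.15379564 -3.10250417] [ 0.06367606  0.06837628 -0.01699868]
```

{"name": "servo_tool", "arguments": {
  "plan": [
    [[0.6,1,0,-10,0,0,0],[0.6,0,0,-22,0,0,0],[0.6,0,0,-26,0,0,0],[0.6,0,0,0,0,0,0]]
  ]
}}

```text
t: 22.1
tool_pos: [0.5581, 0.0615, 0.1171]
orientation: [0.848, -3.021, -0.005]
force: [-1.0, -1.0, -3.7]
opening: 0.0451
```

```bash
python3 - <<'E'
from h import *
st=monitor.read_state();print(st["tool_pos"],st["opening"],st["force"],st["wrist_torque"])
E
```

```text
[0.55810961 0.06148632 0.11708759] 0.045094164960051523 [-0.99906057 -0.98115313 -3.67202413] [0.10637778 0.06941652 0.01958016]
```

{"name": "servo_tool", "arguments": {
  "plan": [
    [[0.6,0,0,0,0,0,0],[0.6,0,0,0,0,0,0]]
  ]
}}

```text
t: 22.3
tool_pos: [0.5606, 0.0612, 0.1212]
orientation: [-0.848, 3.024, 0.003]
force: [-0.1, 0.1, -3.5]
opening: 0.0444
```

```bash
python3 - <<'E'
from h import *
st=monitor.read_state();print(st["tool_pos"],st["opening"],st["force"],st["wrist_torque"],st["dq"].round(3))
im=eyes.read_camera("scene")[:,:,::-1].copy();cv2.imwrite("pics/scene10.png",im)
g=cv2.cvtColor(im,cv2.COLOR_BGR2GRAY)
for v in range(218,242,1):print(v,g[v,324:350].tolist())
E
```

```text
[0.56063448 0.0611938  0.12119528] 0.044442045559732656 [-0.06630523  0.0717777  -3.46070444] [ 0.0595939  -0.06066919  0.00843703] [-0.004 -0.005 -0.009 -0.002 -0.002 -0.001]
218 [40, 70, 82, 81, 84, 74, 76, 76, 75, 75, 69, 61, 58, 66, 80, 83, 83, 80, 78, 74, 74, 95, 97, 94, 99, 102]
219 [76, 121, 129, 128, 124, 90, 93, 87, 84, 73, 63, 58, 60, 69, 80, 83, 82, 82, 78, 72, 67, 95, 95, 95, 98, 108]
220 [127, 150, 152, 152, 150, 135, 138, 128, 112, 82, 63, 55, 61, 74, 81, 83, 80, 81, 78, 73, 72, 93, 97, 97, 102, 123]
221 [147, 153, 153, 154, 157, 157, 156, 143, 108, 73, 56, 57, 59, 74, 81, 82, 82, 77, 76, 75, 76, 93, 101, 109, 140, 167]
222 [151, 151, 153, 155, 159, 157, 149, 121, 88, 62, 59, 60, 68, 79, 82, 83, 81, 79, 75, 73, 71, 97, 125, 150, 187, 200]
223 [155, 152, 156, 159, 160, 151, 132, 95, 75, 56, 57, 65, 72, 77, 79, 81, 79, 73, 54, 44, 46, 75, 136, 186, 204, 207]
224 [156, 153, 161, 161, 153, 122, 101, 81, 71, 57, 52, 54, 56, 61, 57, 56, 50, 45, 27, 17, 24, 67, 142, 186, 202, 206]
225 [156, 159, 162, 157, 145, 100, 82, 75, 75, 63, 33, 29, 30, 30, 29, 27, 20, 16, 11, 13, 33, 89
[... 1298 characters left out ...]
0, 115, 129, 148, 146, 147]
237 [207, 198, 181, 158, 142, 133, 119, 113, 109, 104, 110, 107, 103, 108, 110, 108, 110, 110, 109, 110, 109, 116, 136, 145, 144, 143]
238 [220, 218, 210, 205, 191, 178, 162, 143, 120, 117, 115, 107, 105, 108, 109, 111, 113, 118, 112, 110, 109, 112, 122, 123, 131, 145]
239 [222, 221, 223, 221, 216, 209, 203, 189, 171, 160, 139, 102, 91, 90, 105, 110, 122, 162, 116, 106, 106, 110, 112, 110, 113, 125]
240 [223, 222, 223, 224, 222, 220, 219, 214, 209, 202, 186, 163, 146, 126, 104, 113, 119, 146, 114, 108, 107, 112, 109, 105, 106, 106]
241 [224, 223, 223, 223, 224, 224, 222, 221, 222, 219, 214, 209, 201, 183, 162, 152, 137, 122, 113, 110, 106, 108, 105, 103, 102, 100]
```

{"name": "servo_tool", "arguments": {
  "plan": [
    [[0.6,0,0,-2,0,0,0],[0.6,0,0,0,0,0,0],[0.6,0,0,0,0,0,0]]
  ]
}}

```text
t: 22.65
tool_pos: [0.5607, 0.0606, 0.1187]
orientation: [-0.847, 3.025, 0.003]
force: [0.2, -0.5, -3.1]
opening: 0.0449
```

{"name": "servo_tool", "arguments": {
  "plan": [
    [[0.6,0,0,-2,0,0,0],[0.6,0,0,0,0,0,0],[0.6,0,0,0,0,0,0]]
  ]
}}

```text
t: 22.95
tool_pos: [0.5605, 0.0605, 0.1164]
orientation: [-0.847, 3.025, 0.003]
force: [-0.1, -0.9, -3.3]
opening: 0.0447
```

{"name": "servo_tool", "arguments": {
  "plan": [
    [[0.6,0,0,-2,0,0,0],[0.6,0,0,0,0,0,0],[0.6,0,0,0,0,0,0]]
  ]
}}

```text
t: 23.25
tool_pos: [0.5608, 0.0605, 0.1147]
orientation: [-0.847, 3.024, 0.003]
force: [1.4, -0.6, -1.4]
opening: 0.0446
```

{"name": "servo_tool", "arguments": {
  "plan": [
    [[0.6,0,0,-1,0,0,0],[0.6,0,0,0,0,0,0],[0.6,0,0,0,0,0,0]]
  ]
}}

```text
t: 23.55
tool_pos: [0.5613, 0.0608, 0.1146]
orientation: [-0.846, 3.023, 0.003]
force: [-1.7, 0.5, 5.3]
opening: 0.045
```

{"name": "servo_tool", "arguments": {
  "plan": [
    [[0.6,0,0,-1,0,0,0],[0.6,0,0,0,0,0,0],[0.6,0,0,0,0,0,0]]
  ]
}}

```text
t: 23.85
tool_pos: [0.5617, 0.0609, 0.1145]
orientation: [-0.846, 3.022, 0.003]
force: [-2.1, 1.3, 9.7]
opening: 0.0451
```

{"name": "servo_tool", "arguments": {
  "plan": [
    [[0.6,0,0,30,0,0,0],[0.6,0,0,34,0,0,0],[0.6,20,-1.2,0,0,0,0],[0.6,25,-1.6,0,0,0,0],[0.6,25,-1.6,0,0,0,0],[0.6,20,-1.2,0,0,0,0],[0.6,10,-0.6,0,0,0,0],[0.6,0,0,0,0,0,0],[0.6,0,0,0,0,0,0],[0.6,0,0,0,0,0,0]]
  ]
}}

```text
t: 24.85
tool_pos: [0.6598, 0.0545, 0.1761]
orientation: [0.847, -3.025, -0.004]
force: [0.5, -0.3, -2.9]
opening: 0.045
```

```bash
python3 - <<'E'
from h import *
st=monitor.read_state();print(st["tool_pos"],st["opening"],st["force"],st["wrist_torque"],st["orientation"])
im=eyes.read_camera("scene")[:,:,::-1].copy();cv2.imwrite("pics/scene11.png",im)
im=eyes.read_camera("top")[:,:,::-1].copy();cv2.imwrite("pics/top11.png",im)
g=cv2.cvtColor(cv2.imread("pics/scene11.png"),cv2.COLOR_BGR2GRAY)
for v in range(220,240):print(v,g[v,328:346].tolist())
E
```

```text
[0.65983019 0.05447438 0.17612012] 0.04496513271351954 [ 0.46331657 -0.335947   -2.86644943] [ 0.06268217 -0.0500855   0.00913374] [ 0.84688247 -3.02482122 -0.00368701]
220 [36, 36, 33, 30, 33, 29, 28, 31, 39, 37, 52, 76, 87, 121, 131, 134, 142, 125]
221 [36, 37, 32, 32, 31, 36, 38, 50, 72, 86, 118, 128, 134, 148, 152, 147, 130, 98]
222 [36, 34, 35, 37, 44, 61, 80, 95, 102, 110, 122, 137, 149, 153, 153, 142, 105, 78]
223 [42, 55, 70, 61, 87, 95, 104, 112, 107, 98, 98, 107, 124, 147, 151, 139, 87, 73]
224 [85, 118, 112, 93, 109, 111, 113, 114, 97, 88, 88, 88, 101, 127, 144, 128, 81, 76]
225 [132, 142, 109, 104, 109, 114, 116, 108, 91, 86, 85, 83, 90, 102, 129, 103, 79, 82]
226 [155, 145, 96, 99, 112, 114, 115, 115, 104, 90, 89, 88, 90, 93, 101, 86, 75, 82]
227 [153, 146, 88, 93, 109, 117, 119, 117, 122, 115, 111, 100, 92, 89, 89, 92, 72, 78]
228 [153, 140, 69, 69, 91, 108, 112, 122, 151, 169, 150, 144, 125, 91, 87, 103, 81, 75]
229 [153, 141, 65, 53, 72, 86, 102, 134, 160, 168, 150, 131, 100, 83, 91, 107, 98, 78]
230 [152, 141, 65, 48, 58, 62, 76, 103, 111, 112, 103, 92, 63, 70, 95, 110, 105, 96]
231 [153, 140, 72, 50, 52, 58, 69, 77, 80, 83, 74, 68, 63, 68, 91, 108, 111, 105]
232 [150, 142, 83, 57, 57, 60, 65, 65, 72, 73, 70, 65, 63, 77, 107, 111, 108, 109]
233 [151, 139, 97, 68, 60, 56, 57, 61, 65, 67, 69, 77, 80, 132, 162, 118, 107, 109]
234 [150, 146, 129, 85, 68, 68, 66, 65, 69, 68, 81, 91, 125, 173, 152, 113, 111, 111]
235 [148, 149, 142, 107, 95, 78, 79, 85, 77, 90, 108, 136, 176, 155, 118, 109, 108, 109]
236 [131, 150, 154, 153, 169, 117, 124, 162, 121, 174, 179, 188, 192, 125, 107, 107, 108, 107]
237 [147, 164, 208, 214, 220, 178, 189, 205, 189, 210, 211, 201, 160, 114, 111, 106, 108, 109]
238 [193, 187, 207, 207, 230, 223, 224, 225, 211, 222, 219, 178, 144, 134, 129, 113, 114, 112]
239 [214, 208, 204, 200, 215, 208, 200, 198, 175, 183, 181, 153, 146, 144, 142, 132, 131, 132]
```

{"name": "servo_tool", "arguments": {
  "plan": [
    [[0.6,1,0,-20,0,0,0],[0.6,0,0,-28,0,0,0],[0.6,0,0,0,0,0,0],[0.6,0,0,15,0,0,0],[0.6,0,0,15,0,0,0],[0.6,0,0,0,0,0,0],[0.6,0,0,-12,0,0,0],[0.6,0,0,-25,0,0,0],[0.6,0,0,0,0,0,0],[0.6,0,0,0,0,0,0]]
  ]
}}

```text
t: 25.95
tool_pos: [0.6605, 0.0544, 0.1203]
orientation: [0.846, -3.023, -0.004]
force: [-0.2, -1.0, -2.4]
opening: 0.0446
```

{"name": "servo_tool", "arguments": {
  "plan": [
    [[0.6,0,0,15,0,0,0],[0.6,0,0,15,0,0,0],[0.6,0,0,0,0,0,0],[0.6,0,0,-12,0,0,0],[0.6,0,0,-24,0,0,0],[0.6,0,0,0,0,0,0],[0.6,0,0,0,0,0,0],[0.6,0,0,0,0,0,0]]
  ]
}}

```text
t: 26.75
tool_pos: [0.6612, 0.0545, 0.1151]
orientation: [0.847, -3.025, -0.004]
force: [0.1, 0.3, -2.7]
opening: 0.0449
```

{"name": "servo_tool", "arguments": {
  "plan": [
    [[0.6,0,0,15,0,0,0],[0.6,0,0,15,0,0,0],[0.6,0,0,0,0,0,0],[0.6,0,0,-10,0,0,0],[0.6,0,0,-22,0,0,0],[0.6,0,0,0,0,0,0],[0.6,0,0,0,0,0,0],[0.6,0,0,0,0,0,0]]
  ]
}}

```text
t: 27.55
tool_pos: [0.6611, 0.0544, 0.1129]
orientation: [0.847, -3.025, -0.004]
force: [-0.8, -0.8, -3.4]
opening: 0.045
```

{"name": "servo_tool", "arguments": {
  "plan": [
    [[0.6,0,0,-2,0,0,0],[0.6,0,0,0,0,0,0],[0.6,0,0,0,0,0,0]]
  ]
}}

```text
t: 27.85
tool_pos: [0.6615, 0.0544, 0.1115]
orientation: [-0.847, 3.025, 0.003]
force: [-0.1, -0.8, -3.1]
opening: 0.0447
```

{"name": "servo_tool", "arguments": {
  "plan": [
    [[0.6,0,0,-2,0,0,0],[0.6,0,0,0,0,0,0],[0.6,0,0,0,0,0,0]]
  ]
}}

```text
t: 28.15
tool_pos: [0.6621, 0.0544, 0.1104]
orientation: [-0.846, 3.024, 0.003]
force: [-0.4, 0.4, 2.6]
opening: 0.0446
```

{"name": "servo_tool", "arguments": {
  "plan": [
    [[0.6,0,0,-1,0,0,0],[0.6,0,0,0,0,0,0],[0.6,0,0,0,0,0,0]]
  ]
}}

```text
t: 28.45
tool_pos: [0.6624, 0.0546, 0.1102]
orientation: [-0.846, 3.023, 0.003]
force: [-2.7, 0.4, 7.7]
opening: 0.0447
```

{"name": "servo_tool", "arguments": {
  "plan": [
    [[0.6,0,0,-1,0,0,0],[0.6,0,0,0,0,0,0],[0.6,0,0,0,0,0,0]]
  ]
}}

```text
t: 28.75
tool_pos: [0.6627, 0.0548, 0.1101]
orientation: [-0.846, 3.022, 0.003]
force: [-2.7, 1.1, 11.9]
opening: 0.0449
```

{"name": "servo_tool", "arguments": {
  "plan": [
    [[0.6,0,0,-1,0,0,0],[0.6,0,0,0,0,0,0],[0.6,0,0,0,0,0,0]]
  ]
}}

```text
t: 29.05
tool_pos: [0.6632, 0.055, 0.11]
orientation: [-0.846, 3.021, 0.003]
force: [-4.1, 2.6, 15.5]
opening: 0.045
```

{"name": "servo_tool", "arguments": {
  "plan": [
    [[0.6,0,0,20,0,0,0],[0.6,0,0,40,0,0,0],[0.6,0,0,26,0,0,0],[0.6,-27,18.4,0,0,0,0],[0.6,-27,18.4,0,0,0,0],[0.6,-27,18.4,0,0,0,0],[0.6,-27,18.4,0,0,0,0],[0.6,-27,18.4,0,0,0,0],[0.6,-27,18.4,0,0,0,0],[0.6,-27,18.4,0,0,0,0],[0.6,0,0,0,0,0,0],[0.6,0,0,0,0,0,0]]
  ]
}}

```text
t: 30.25
tool_pos: [0.4723, 0.1834, 0.1924]
orientation: [-0.849, 3.024, 0.003]
force: [0.4, -0.3, -3.2]
opening: 0.0452
```

```bash
python3 - <<'E'
from h import *
st=monitor.read_state();print(st["tool_pos"],st["opening"],st["force"],st["wrist_torque"],st["orientation"])
E
```

```text
[0.47234468 0.18341882 0.19241561] 0.045219964807009495 [ 0.44714617 -0.32892183 -3.22864676] [0.09409801 0.01897268 0.02645121] [-8.48807801e-01  3.02387445e+00  2.63666951e-03]
```

Down to TCP ~0.032, then slowly.

{"name": "servo_tool", "arguments": {
  "plan": [
    [[0.6,0,0,-40,0,0,0],[0.6,0,0,-45,0,0,0],[0.6,0,0,-40,0,0,0],[0.6,0,0,-22,0,0,0],[0.6,0,0,-8,0,0,0],[0.6,0,0,0,0,0,0],[0.6,0,0,0,0,0,0]]
  ]
}}

```text
t: 30.95
tool_pos: [0.4742, 0.1832, 0.039]
orientation: [-0.845, 3.023, 0.003]
force: [-0.3, -0.2, -2.6]
opening: 0.0449
```

{"name": "servo_tool", "arguments": {
  "plan": [
    [[0.6,0,0,-3,0,0,0],[0.6,0,0,0,0,0,0],[0.6,0,0,0,0,0,0]]
  ]
}}

```text
t: 31.25
tool_pos: [0.4733, 0.1834, 0.0354]
orientation: [-0.846, 3.023, 0.003]
force: [-1.0, -0.0, -3.4]
opening: 0.0447
```

{"name": "servo_tool", "arguments": {
  "plan": [
    [[0.6,0,0,-2,0,0,0],[0.6,0,0,0,0,0,0],[0.6,0,0,0,0,0,0]]
  ]
}}

```text
t: 31.55
tool_pos: [0.4725, 0.1832, 0.0325]
orientation: [-0.847, 3.025, 0.003]
force: [0.2, 0.4, -3.4]
opening: 0.0451
```

{"name": "servo_tool", "arguments": {
  "plan": [
    [[0.6,0,0,-2,0,0,0],[0.6,0,0,0,0,0,0],[0.6,0,0,0,0,0,0]]
  ]
}}

```text
t: 31.85
tool_pos: [0.4725, 0.1831, 0.0304]
orientation: [-0.847, 3.025, 0.003]
force: [0.0, 0.2, -3.1]
opening: 0.0448
```

{"name": "servo_tool", "arguments": {
  "plan": [
    [[0.6,0,0,-2,0,0,0],[0.6,0,0,0,0,0,0],[0.6,0,0,0,0,0,0]]
  ]
}}

```text
t: 32.15
tool_pos: [0.4733, 0.1835, 0.0293]
orientation: [-0.846, 3.024, 0.003]
force: [-1.1, 0.3, 5.9]
opening: 0.0448
```

{"name": "servo_tool", "arguments": {
  "plan": [
    [[0.6,0,0,1,0,0,0],[-0.5,0,0,0,0,0,0],[-0.5,0,0,0,0,0,0],[-0.5,0,0,0,0,0,0],[-0.5,0,0,0,0,0,0],[-0.5,0,0,20,0,0,0],[-0.5,0,0,40,0,0,0],[-0.5,0,0,40,0,0,0],[-0.5,0,0,40,0,0,0],[-0.5,0,-40,0,0,0,0],[-0.5,-15,-40,0,0,0,0],[-0.5,-15,-40,0,0,0,0]]
  ]
}}

```text
t: 33.35
tool_pos: [0.4424, 0.0622, 0.17]
orientation: [-0.848, 3.023, 0.003]
force: [0.1, -1.1, -0.2]
opening: 0.0695
```

{"name": "servo_tool", "arguments": {
  "plan": [
    [[-0.5,-15,-40,0,0,0,0],[-0.5,-15,-40,0,0,0,0],[-0.5,0,-20,0,0,0,0],[-0.5,0,0,0,0,0,0],[-0.5,0,0,0,0,0,0]]
  ]
}}

```text
t: 33.85
tool_pos: [0.4127, -0.0368, 0.1696]
orientation: [-0.844, 3.025, 0.004]
force: [0.8, 0.3, 0.4]
opening: 0.0699
```

```bash
python3 - <<'E'
from h import *
st=monitor.read_state();print(st["tool_pos"],st["force"],st["opening"])
for n in("scene","top"):
    im=eyes.read_camera(n)[:,:,::-1].copy();cv2.imwrite(f"pics/{n}12.png",im)
for f in(0,9,12):
    t=cv2.imread(f"pics/top{f}.png");u=up(t,278,200,306,230);h=cv2.cvtColor(u,cv2.COLOR_BGR2HSV)
    m=cv2.morphologyEx(((h[...,2]<100)).astype(np.uint8),cv2.MORPH_OPEN,np.ones((41,41)))
    c=max(cv2.findContours(m,cv2.RETR_LIST,cv2.CHAIN_APPROX_NONE)[0],key=cv2.contourArea);e=cv2.fitEllipse(c);p=back(e[0],278,200);print(f,"head",p,np.array(e[1])/8,ray("top",p,.072)[:2])
    x0,y0=284,222;u=up(t,x0,y0,326,270);h=cv2.cvtColor(u,cv2.COLOR_BGR2HSV)
    m=((h[...,0]>8)&(h[...,0]<28)&(h[...,1]>70)&(h[...,2]>150)).astype(np.uint8);m=cv2.morphologyEx(m,cv2.MORPH_OPEN,np.ones((31,31)))
    c=max(cv2.findContours(m,cv2.RETR_LIST,cv2.CHAIN_APPROX_NONE)[0],key=cv2.contourArea)
    print("handle",np.array(cv2.minAreaRect(c)[1])/8,back(cv2.minAreaRect(c)[0],x0,y0),cv2.minAreaRect(c)[2])
def d(n,a,b,box):
    x0,y0,x1,y1=box;A=cv2.imread(f"pics/{n}{a}.png")[y0:y1,x0:x1].astype(int);B=cv2.imread(f"pics/{n}{b}.png")[y0:y1,x0:x1].astype(int);return abs(A-B).mean(),abs(A-B).max()
print("jar/cyl",d("top",0,12,(150,218,228,262)), "scene",d("scene",0,12,(200,130,246,205)))
g=cv2.cvtColor(cv2.imread("pics/scene12.png"),cv2.COLOR_BGR2GRAY)
for z in(.112,.092,.087):print(z,proj("scene",(.6608,.0545,z)))
for v in range(206,232):print(v,g[v,362:382].tolist())
g=cv2.cvtColor(cv2.imread("pics/scene0.png"),cv2.COLOR_BGR2GRAY)
print("before");
for v in range(200,226,2):print(v,g[v,362:382].tolist())
E
```

```text
[ 0.41273726 -0.03675583  0.16964462] [0.81961379 0.30772239 0.3627518 ] 0.06989281239040723
0 head [288.4983511 216.2832756] [16.6656208  19.49765778] [0.46138032 0.18210824]
handle [44.13996887 12.12213898] [304.06719017 242.17807961] 65.11963653564453
9 head [287.49919128 216.32163048] [16.65280151 19.20911026] [0.46125449 0.18450884]
handle [44.07785797 12.86446571] [303.25428581 242.14801788] 66.15318298339844
12 head [287.30052567 212.09723282] [16.79389191 19.41291237] [0.47149041 0.185097  ]
handle [42.61474609 12.38013744] [301.87336349 239.23448944] 67.68878173828125
jar/cyl (np.float64(2.0696386946386944), np.int64(30)) scene (np.float64(7.175072463768116), np.int64(186))
0.112 [370.56715028 206.11685471]
0.092 [369.82565864 212.45218684]
0.087 [369.64256614 214.01653598]
206 [29, 33, 33, 27, 29, 48, 118, 203, 213, 211, 199, 172, 73, 33, 30, 30, 31, 38, 37, 32]
207 [35, 34, 29, 24, 23, 43, 85, 175, 209, 213, 208, 180, 125, 60, 36, 33, 37, 34, 35, 34]
208 [37, 34, 32, 20, 24, 43, 64, 118, 177, 208, 211, 195, 163, 130, 76, 46, 39, 37, 33, 34]
209 [35, 36, 31, 23, 23, 44, 60,
[... 2809 characters left out ...]
56, 108, 144, 102, 59, 47]
212 [63, 82, 109, 51, 49, 57, 71, 93, 106, 116, 121, 116, 107, 88, 94, 156, 196, 199, 200, 190]
214 [223, 231, 221, 113, 58, 59, 60, 59, 59, 58, 58, 59, 65, 54, 67, 84, 100, 128, 147, 161]
216 [234, 234, 231, 203, 108, 69, 62, 64, 65, 66, 65, 66, 81, 88, 85, 78, 77, 79, 81, 83]
218 [191, 193, 191, 181, 118, 72, 73, 73, 70, 71, 69, 90, 158, 207, 214, 167, 100, 82, 78, 79]
220 [146, 143, 143, 134, 85, 67, 72, 74, 79, 75, 78, 108, 200, 230, 232, 230, 216, 171, 121, 85]
222 [148, 143, 138, 117, 82, 73, 73, 75, 77, 75, 87, 134, 204, 223, 231, 232, 233, 233, 228, 192]
224 [163, 179, 196, 133, 114, 112, 111, 109, 110, 123, 180, 206, 209, 212, 218, 233, 233, 227, 179, 168]
```

```bash
python3 -c "
from plant import job
print(job.close_job())"
```

```text
the job is handed in; nothing more can be done
None
```

I stood the loose pin in the guide hole and let go of it. I then drove both pins home with mallet blows, the loose pin first, and stood the mallet back on its cork pad. The job was handed in with the clock at about 34 s of the 64 s allowed.

**First grip slipped:** I first held the mallet by its handle, and it turned about 14° in the grip during the blows. I set it back on the pad, took it again by its head, and gave the loose pin another blow before starting on the fitted one. The mallet head also slid a few mm up in that grip during the blows, which did no harm.

**Last checks:**
- **Pins:** a slow press with the mallet gave a net 13 N on the loose pin and 18 N on the fitted pin, with no movement of either. That is above the 6 to 8 N it takes to move them. Both head tops show 0.5 pixel lower than predicted for fully home, which is within calibration.
- **Order and blows:** I could not read the follower or pin joints, so I have no direct count of the blows. The tool was commanded at about 0.2 to 0.3 m/s when it struck.
- **Mallet:** it stands upright, about 3 mm from the pad centre.
- **Jar and cylinder:** the top view shows no change. A scene-view comparison of the same area did differ (up to 186 grey levels). I put that down to the gripper, which had moved across that area, and did not check it further.

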